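# Stack a bag-handle mount on the two-pin jig

## Task

Stack a bag-handle mount for riveting: thread every leatherboard shim on the bench over the two pins of the stacking jig, flat on one another, then lift the formed steel handle bridge out of the open die and thread it over both pins on top of them, hump up. Finally slip one brass retaining sleeve over each pin so that it rests on the bridge. Leave the spool, the jar and the hammer where they are.

Things in the scene. Friction and masses are not known exactly. Their poses are not given: they have to be found in the camera images.
- jig: stacking jig fixed to the bench: foot plate 130 x 70 x 8 mm, a riser 112 x 36 mm with its flat top 22 mm above the bench, two upright steel pins 10 mm in diameter, 60 mm tall above the riser (tips 82 mm above the bench, last 8 mm tapered to 4 mm). Origin on the bench under its centre; x along the line of the pins, which stand at x = +38 and -38 mm, y = 0; z up
- pin_a (a point): tip of the pin at the jig's x = +38 mm
- pin_b (a point): tip of the pin at the jig's x = -38 mm
- die: open forming die fixed to the bench: block 140 x 80 x 25 mm with an open-topped cavity 110 x 50 mm, 9 mm deep (cavity floor 16 mm above the bench), in which the handle bridge lies. Origin on the bench under its centre; x along its length, z up
- bridge_c (a point): formed steel handle bridge, 0.14 kg, hat-shaped, 108 mm long (x), 44 wide (y): two end flanges 4 mm thick, each with a 14 mm hole centred at x = +-38 mm; mid hump 22 mm long (x), 44 wide (y), 24 tall. Starts hump up in the die; the hump stands 15 mm above the die's rim, gripped across its 44 mm (y). This point: the centre, 12 mm above the flanges' underside; z up out of the hump
- shim0_c (a point): leatherboard shim (three to five of these are present; an absent one reads None), stiff flat brown plate 108 mm long (x), 50 mm wide (y), 8 mm thick, about 45 g, with two through holes of 14 mm diameter centred at x = +38 and -38 mm; the same either way round and either face up. Lies flat on the bench at the start. This point is its centre, half-way up
- shim1_c (a point): leatherboard shim (three to five of these are present; an absent one reads None), stiff flat brown plate 108 mm long (x), 50 mm wide (y), 8 mm thick, about 45 g, with two through holes of 14 mm diameter centred at x = +38 and -38 mm; the same either way round and either face up. Lies flat on the bench at the start. This point is its centre, half-way up
- shim2_c (a point): leatherboard shim (three to five of these are present; an absent one reads None), stiff flat brown plate 108 mm long (x), 50 mm wide (y), 8 mm thick, about 45 g, with two through holes of 14 mm diameter centred at x = +38 and -38 mm; the same either way round and either face up. Lies flat on the bench at the start. This point is its centre, half-way up
- shim3_c (a point): leatherboard shim (three to five of these are present; an absent one reads None), stiff flat brown plate 108 mm long (x), 50 mm wide (y), 8 mm thick, about 45 g, with two through holes of 14 mm diameter centred at x = +38 and -38 mm; the same either way round and either face up. Lies flat on the bench at the start. This point is its centre, half-way up
- shim4_c (a point): leatherboard shim (three to five of these are present; an absent one reads None), stiff flat brown plate 108 mm long (x), 50 mm wide (y), 8 mm thick, about 45 g, with two through holes of 14 mm diameter centred at x = +38 and -38 mm; the same either way round and either face up. Lies flat on the bench at the start. This point is its centre, half-way up
- sleeve0_c (a point): brass retaining sleeve: plain ring 36 mm outside diameter, 15 mm bore, 25 mm tall, about 0.12 kg, standing on the bench with its bore (z) upright. This point is its centre, half-way up
- sleeve1_c (a point): brass retaining sleeve: plain ring 36 mm outside diameter, 15 mm bore, 25 mm tall, about 0.12 kg, standing on the bench with its bore (z) upright. This point is its centre, half-way up
- spool: bystander: thread spool 56 mm in diameter, 62 mm tall; origin under its centre
- jar: bystander: small jar, 64 mm in diameter, 85 mm tall; origin under its centre
- mallet: bystander: hammer 240 mm long lying on the bench; origin under its middle
There are look-alikes about, which are no part of the job. What is shaped like the part that bears shim4_c but pink or turquoise is not meant.

How it is judged:
On the way, in this order (a step that is already met when the one before it is completed fails the run):
1. every shim present is threaded over both pins of the jig and lies flat (x of shim0_c in the frame of jig between -0.006 and 0.006 m and y of shim0_c in the frame of jig between -0.006 and 0.006 m and z of shim0_c in the frame of jig between 0.022 and 0.066 m and angle between the x axis of each of shim0_c, shim1_c, shim2_c, shim3_c, shim4_c and the x axis of jig, either way round below 0.13 rad and angle between the z axis of each of shim0_c, shim1_c, shim2_c, shim3_c, shim4_c and the z axis of jig, either way round below 0.07 rad and x of shim1_c in the frame of jig between -0.006 and 0.006 m and y of shim1_c in the frame of jig between -0.006 and 0.006 m and z of shim1_c in the frame of jig between 0.022 and 0.066 m and x of shim2_c in the frame of jig between -0.006 and 0.006 m and y of shim2_c in the frame of jig between -0.006 and 0.006 m and z of shim2_c in the frame of jig between 0.022 and 0.066 m and x of shim3_c in the frame of jig between -0.006 and 0.006 m and y of shim3_c in the frame of jig between -0.006 and 0.006 m and z of shim3_c in the frame of jig between 0.022 and 0.066 m and x of shim4_c in the frame of jig between -0.006 and 0.006 m and y of shim4_c in the frame of jig between -0.006 and 0.006 m and z of shim4_c in the frame of jig between 0.022 and 0.066 m), for 0.3 s.
2. the bridge is threaded over both pins, hump up, lying on the shims (all of step 1 and x of bridge_c in the frame of jig between -0.006 and 0.006 m and y of bridge_c in the frame of jig between -0.006 and 0.006 m and z of bridge_c in the frame of jig between 0.05 and 0.084 m and angle between the x axis of bridge_c and the x axis of jig, either way round below 0.13 rad and angle between the z axis of bridge_c and the z axis of jig, either way round below 0.07 rad and angle between bridge_c's own z axis and vertical below 0.07 rad and (distance between bridge_c and shim0_c below 0.021 m or distance between bridge_c and shim1_c below 0.021 m or distance between bridge_c and shim2_c below 0.021 m or distance between bridge_c and shim3_c below 0.021 m or distance between bridge_c and shim4_c below 0.021 m) and z of each of shim0_c, shim1_c, shim2_c, shim3_c, shim4_c in the frame of bridge_c below -0.01 m), for 0.3 s.
At the end, for the whole second after the job is handed in: All shims present are over both pins (6 mm, 0.13 rad) and flat (0.07 rad); the bridge is over both pins, hump up, flat, resting on the top shim; one sleeve is around each pin (6 mm, upright to 0.12 rad) resting on the bridge; all at rest (all of step 2 and ((x of sleeve0_c in the frame of jig between 0.032 and 0.044 m and y of sleeve0_c in the frame of jig between -0.006 and 0.006 m and z of sleeve0_c in the frame of bridge_c between -0.001 and 0.01 m and angle between the z axis of each of sleeve0_c, sleeve1_c and the z axis of jig, either way round below 0.12 rad and x of sleeve1_c in the frame of jig between -0.044 and -0.032 m and y of sleeve1_c in the frame of jig between -0.006 and 0.006 m and z of sleeve1_c in the frame of bridge_c between -0.001 and 0.01 m) or (x of sleeve0_c in the frame of jig between -0.044 and -0.032 m and y of sleeve0_c in the frame of jig between -0.006 and 0.006 m and z of sleeve0_c in the frame of bridge_c between -0.001 and 0.01 m and angle between the z axis of each of sleeve0_c, sleeve1_c and the z axis of jig, either way round below 0.12 rad and x of sleeve1_c in the frame of jig between 0.032 and 0.044 m and y of sleeve1_c in the frame of jig between -0.006 and 0.006 m and z of sleeve1_c in the frame of bridge_c between -0.001 and 0.01 m)) and linear speed of each of bridge, sleeve0, sleeve1, shim0, shim1, shim2, shim3, shim4 below 0.02 m/s); the robot touches nothing.
It fails at once if the spool is moved more than 3 cm (distance of spool from where it was at the start of the episode above 0.03 m).
It fails at once if the jar is moved more than 3 cm (distance of jar from where it was at the start of the episode above 0.03 m).
It fails at once if the hammer is moved more than 3 cm (distance of mallet from where it was at the start of the episode above 0.03 m).
Of shim0, shim1, shim2, shim3, shim4 only 3 to 5 are there at a start; the rules pass over those that are not, and their reading is None.
At some moment in a run one of shim0, shim1, shim2, shim3, shim4, sleeve0, sleeve1 may be knocked a few centimetres aside while the robot is not near it.
It also fails if it takes over 208 s, if anything falls off the work surface, if the arm or the gripper's body presses on something with over 40 N, if the wrist force passes 120 N, or if a joint passes its speed limit or range.

## Robot

A 7-joint arm with a two-finger parallel gripper is mounted at the origin on the work surface. World frame = base frame: x ahead of the robot, y to its left, z up, the work surface at z = 0. Lengths are in m, angles in rad, forces in N, time in s.
With the tool pointing down it reaches from about 0.375 to 0.925 m from the base axis. Payload 3.1 kg.
Tool frame: the origin (TCP) lies on the centre line of the jaws, within the pads' length; the fingertips stand 11 mm ahead of it and the grasp point (between the pads) lies 8 mm behind it (tip_reach is the distance from the TCP to the fingertips, in m); y points along the fingers, z is the direction in which the jaws open and shut, and the axes are right-handed (so a half turn about y gives the same grasp; the last joint's range is limited). The gripper opens to 85 mm and grips with 20 to 120 N. Pads are 22 mm wide; open, the fingers measure 114 mm over their backs; the gripper's body (76 mm by 85 mm) begins 54 mm behind the grasp point. The pads swing forward as they close: fully open they stand 13 mm farther back than shut.
Start: joints at [-1.363, 0.383, 0.044, 1.598, -0.018, 1.161, -0.05], TCP at [0.196, 0.62, 0.242] pointing down, gripper open.
Joint ranges: [-2.61, 2.61], [-0.41, 2.15], [-1.48, 1.57], [0, 2.5], [-1.57, 4.71], [0.05, 1.97], [-2.85, 2.85]. Speed limits (rad/s): [2.79, 2.79, 3.14, 3.14, 3.14, 3.14, 3.14].

## Interface

Orientations are given as a unit quaternion [w, x, y, z].
In Python, from cell import * gives the robot as it stands.
- The arm moves only by the tool arm_command, never from a script. Its argument "moves" is one flat list of numbers, 7 for each row, row after row: the turn, a rotation vector about the tool's x, y, z in rad, then the shift along the tool's x, y, z in mm, then the opening, from 0 (shut) to 1 (fully open). In form: [rx, ry, rz, x, y, z, jaw, rx, ry, rz, x, y, z, jaw, ...]. A call has 1 to 10 rows; each row shifts and turns the commanded pose from where the row before left it, along the tool's axes as they then stand; what a row does not reach is not made up. A row lasts 1/10 s, in which the tool goes at most 50 mm and 8.59 degrees, less where a joint would pass 70% of its speed; a pose out of reach is approached as far as the arm can. A call with a gripper value outside its range is refused whole. The fingers move at their own pace and stop on an object; the grip force is fixed at half the most. Time passes only in rows, so rows that do not move let the fingers close. It gives the time, the measured TCP pose, the force and the opening at its end, in the units of the state.
- get_obs(): the state, without advancing time (a new reading comes with each control period).
- snapshot(name): name is "side" or "top" or "wrist"; returns the picture (384x512x3 uint8, red, green, blue); there is no depth.
- camera_params(name): a dict with "vfov" (degrees; the focal length in pixels is half the picture's height over the tangent of half this angle, whatever the lens; pixels are square), "cx", "cy" (the principal point, pixels), "rvec" (rotation vector, rad) and "tvec" (3), from world to camera coordinates, as OpenCV has them; the wrist camera has in their place "mount" (4x4, takes a point from camera to tool coordinates, whose origin is the TCP and whose axes are the tool frame's). Camera axes: x right, y down, z forward; pixel columns grow to the right and rows downward; lengths in m; the calibration is good to about 2 mm. The wrist camera is an equidistant fisheye: a pixel r from the principal point sees the ray r / f radians off the axis. A picture is of the moment at which its call begins: read the wrist's pose just before it. camera_params takes no time and is no camera call.
- hand_in(): hands the job in, once; it reports no verdict.
The state is a dict: "t": time; "qpos": joint angles; "dq": joint speeds; "joint_torque": joint torques, N m; "ee_pos": TCP position; "ee_rot": TCP orientation; "contact_force": force on the tool from outside, world axes, zero at the start; "torque": the same for the moment, N m; "gripper_width": opening from 0.0 (shut) to 1.0 (fully open).
Only numpy, scipy, OpenCV 4.12 (cv2) and the standard library are available. Lean on these libraries where they do the work, as an engineer would, in place of code of your own. Each camera call takes 0.05 s, during which the arm holds its last target.

## Working session

There is one attempt and no reset: what is moved stays moved. The work goes in short steps, Python scripts to look and compute and a tool call to move; the robot and the scene stay as the last step left them, time stands still between calls to the robot, and variables do not carry over. Pictures are saved under pics/ and viewed, and the job is handed in when it is done.

Besides the shell and the picture viewer there is one more tool, called after ">>>" in YAML: its name, and indented under it one key for each argument. arm_command: Moves the arm, as the interface text tells. Its arguments: {"type":"object","properties":{"moves":{"type":"array"}},"required":["moves"]}

```bash
ls; mkdir -p pics
python3 - <<'E'
from cell import *
import cv2
print(get_obs())
for n in ("side","top","wrist"):
    print(n,camera_params(n))
for n in ("side","top","wrist"):
    im=snapshot(n); cv2.imwrite(f"pics/{n}0.png",im[:,:,::-1])
E
```

```text
pics
{'t': 0.0, 'qpos': array([-1.36279988,  0.38384534,  0.04384758,  1.59961058, -0.01788709,
        1.16116532, -0.04991835]), 'dq': array([ 0.00028582, -0.00129392, -0.00016748, -0.00013834, -0.00032693,
       -0.00196738, -0.00139631]), 'joint_torque': array([-5.24818079e-04, -4.33492112e+01,  1.02442916e+00, -2.49518144e+01,
        1.06326223e-02,  1.12701053e-02,  6.07653959e-06]), 'ee_pos': array([0.19542344, 0.61896112, 0.24086368]), 'ee_rot': array([-0.69793182,  0.6997878 , -0.10776194,  0.10758982]), 'contact_force': array([-0.24308217,  0.48783705, -0.47239688]), 'torque': array([-0.01173094,  0.01260405, -0.01196085]), 'gripper_width': 1.000473767795328}
side {'vfov': 52.709304881450585, 'cx': 251.65498993292826, 'cy': 189.92575274679854, 'rvec': array([ 0.03920962, -2.86555952,  1.24664311]), 'tvec': array([0.51706015, 0.12357911, 1.24436186])}
top {'vfov': 48.30433507826859, 'cx': 243.18687021804013, 'cy': 200.465753742218, 'rvec': array([ 2.16730564, -2.14340382,  0.14515557]), 'tvec': array([-0.08452898,  0.52280059,  1.18099276])}
wrist {'vfov': 65.70646984690485, 'cx': 256.4516725055574, 'cy': 189.12269388377413, 'mount': array([[-1.03532221e-03,  9.64437005e-01,  2.64310785e-01,
        -6.82055903e-02],
       [-7.67778692e-04, -2.64311615e-01,  9.64437028e-01,
        -1.31145801e-01],
       [ 9.99999169e-01,  7.95570886e-04,  1.01412187e-03,
        -4.28185165e-04],
       [ 0.00000000e+00,  0.00000000e+00,  0.00000000e+00,
         1.00000000e+00]])}
```

View pics/top0.png

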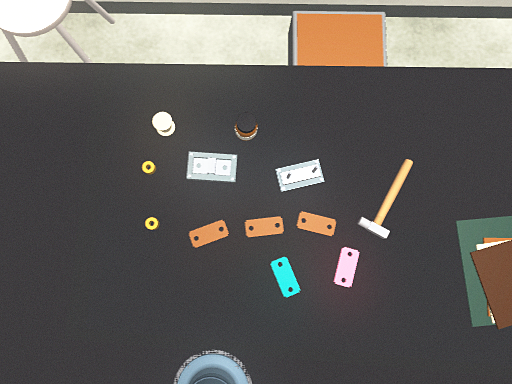

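View pics/side0.png

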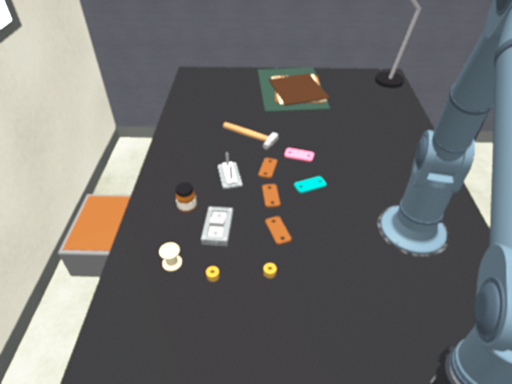

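View pics/wrist0.png

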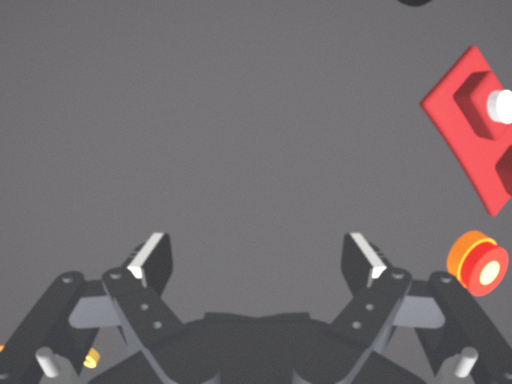

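The top picture shows three brown shims at about (209,234), (265,227) and (317,224). The pink shim at (346,267) and the turquoise one at (285,277) are the look-alikes. The die is at (212,167), the jig at (300,175), and the sleeves at (148,167) and (152,223). The spool is at (163,123), the jar at (246,128) and the hammer at (388,200).

```bash
cat > h.py <<'E'
from cell import *
import numpy as np, cv2
from scipy.spatial.transform import Rotation as R
def K(p):
    f=192/np.tan(np.radians(p['vfov'])/2); return np.array([[f,0,p['cx']],[0,f,p['cy']],[0,0,1]])
def ray(p,uv):
    Rm=R.from_rotvec(p['rvec']).as_matrix(); C=-Rm.T@p['tvec']
    d=Rm.T@np.linalg.inv(K(p))@np.array([uv[0],uv[1],1.]); return C,d
def toplane(name,uv,z):
    C,d=ray(camera_params(name),uv); return C+d*(z-C[2])/d[2]
def proj(name,X):
    p=camera_params(name); return cv2.projectPoints(np.array(X,float).reshape(-1,1,3),p['rvec'],p['tvec'],K(p),None)[0][:,0]
def Rq(q): return R.from_quat([q[1],q[2],q[3],q[0]])
def wrist_plane(uv,z,o):
    p=camera_params('wrist'); f=192/np.tan(np.radians(p['vfov'])/2)
    v=np.array([uv[0]-p['cx'],uv[1]-p['cy']]); r=np.linalg.norm(v); th=r/f
    d=np.array([*(v/max(r,1e-9)*np.sin(th)),np.cos(th)]); M=p['mount']
    Rt=Rq(o['ee_rot']).as_matrix(); D=Rt@(M[:3,:3]@d); C=Rt@M[:3,3]+o['ee_pos']
    return C+D*(z-C[2])/D[2]
def wrist_proj(X,o):
    p=camera_params('wrist'); f=192/np.tan(np.radians(p['vfov'])/2); M=p['mount']
    Rt=Rq(o['ee_rot']).as_matrix(); c=M[:3,:3].T@(Rt.T@(np.array(X)-o['ee_pos'])-M[:3,3])
    th=np.arctan2(np.hypot(c[0],c[1]),c[2]); return np.array([p['cx'],p['cy']])+f*th*c[:2]/np.hypot(c[0],c[1])
def save(name,fn,box=None,s=1):
    im=snapshot(name)[:,:,::-1]
    if box: im=im[box[1]:box[3],box[0]:box[2]]
    im=cv2.resize(im,None,fx=s,fy=s,interpolation=cv2.INTER_CUBIC); cv2.imwrite('pics/'+fn,im)
E
python3 - <<'E'
from h import *
np.set_printoptions(precision=4,suppress=True)
o=get_obs(); Rt=Rq(o['ee_rot']).as_matrix(); print(Rt)
print(proj('top',[[0,0,0],[.5,0,0],[.5,.3,0],o['ee_pos']]))
for n,uv,z in [('s0',(209,234),.008),('s1',(265,227),.008),('s2',(317,224),.008),('die',(212,167),.02),('jig',(300,175),.022),('sl0',(148,167),.025),('sl1',(152,223),.025)]:
    print(n,toplane('top',uv,z))
im=cv2.imread('pics/top0.png')
c=im[140:270,130:350]; cv2.imwrite('pics/topc.png',cv2.resize(c,None,fx=3.6,fy=3.6,interpolation=cv2.INTER_CUBIC))
im=cv2.imread('pics/side0.png')
c=im[135:290,150:330]; cv2.imwrite('pics/sidec.png',cv2.resize(c,None,fx=3.8,fy=3.8,interpolation=cv2.INTER_CUBIC))
E
```

```text
[[ 0.9536 -0.0005  0.3009]
 [-0.3009 -0.0021  0.9536]
 [ 0.0001 -1.     -0.0021]]
[[212.5405 390.0098]
 [216.0016 209.7791]
 [112.8476 208.6224]
 [-67.4166 329.3194]]
s0 [0.429  0.0183 0.008 ]
s1 [ 0.4509 -0.1424  0.008 ]
s2 [ 0.4612 -0.2923  0.008 ]
die [0.6225 0.0128 0.02  ]
jig [ 0.6015 -0.2423  0.022 ]
sl0 [0.6193 0.1972 0.025 ]
sl1 [0.4575 0.1794 0.025 ]
```

View pics/topc.png

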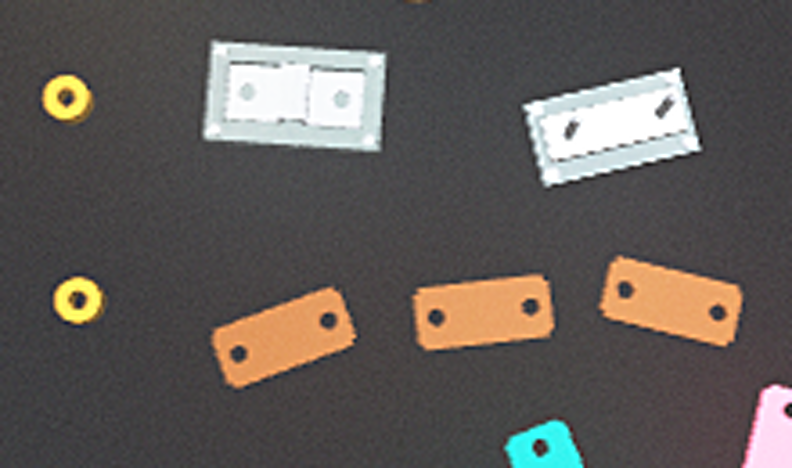

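View pics/sidec.png

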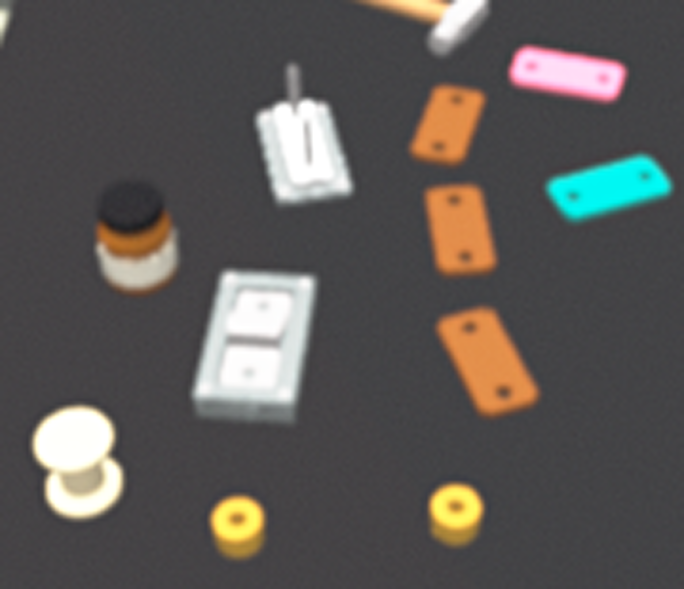

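```bash
cat >> h.py <<'E'
def shims(im=None):
    if im is None: im=snapshot('top')
    hsv=cv2.cvtColor(np.ascontiguousarray(im),cv2.COLOR_RGB2HSV)
    m=cv2.inRange(hsv,(8,90,90),(17,255,255)); m[:140]=0; m[:,360:]=0
    out=[]
    for c in cv2.findContours(m,cv2.RETR_EXTERNAL,cv2.CHAIN_APPROX_NONE)[0]:
        if cv2.contourArea(c)<200: continue
        P=np.array([toplane('top',q,.008)[:2] for q in c[:,0].astype(float)])
        (cx,cy),(w,h),a=cv2.minAreaRect((P*1000).astype(np.float32))
        if w<h: a+=90
        out.append((cx,cy,max(w,h),min(w,h),(a+90)%180-90))
    return sorted(out,key=lambda s:-s[1])
E
python3 - <<'E'
from h import *
np.set_printoptions(precision=4,suppress=True)
im=cv2.imread('pics/top0.png')[:,:,::-1]
for s in shims(im): print(np.array(s))
hsv=cv2.cvtColor(np.ascontiguousarray(im),cv2.COLOR_RGB2HSV)
m=cv2.inRange(hsv,(20,120,120),(34,255,255))
for c in cv2.findContours(m,cv2.RETR_EXTERNAL,cv2.CHAIN_APPROX_NONE)[0]:
    if cv2.contourArea(c)>20: 
        x,y,w,h=cv2.boundingRect(c); print('sl',x,y,w,h,toplane('top',(x+(w-1)/2,y+(h-1)/2),.02))
b=lambda u,v:(130+(u+.5)/3.6-.5,140+(v+.5)/3.6-.5)
print('die corners')
for q in [(211,42),(385,52),(380,150),(205,138)]: print(toplane('top',b(*q),.025))
print('jig pin: base/tip candidates')
for q in [(568,137),(576,121),(660,116),(669,97)]: print(toplane('top',b(*q),.022),toplane('top',b(*q),.082))
for q in [(525,105),(679,70),(700,150),(546,184)]: print('foot',toplane('top',b(*q),.008))
E
```

```text
[431.1169  20.0505 110.5209  51.4297 -69.1509]
[ 452.9568 -138.9672  110.7372   51.2777  -82.6788]
[ 463.4204 -289.3097  110.6664   50.6866   76.5465]
sl 146 217 12 12 [0.4593 0.1819 0.02  ]
sl 142 161 13 12 [0.6218 0.1983 0.02  ]
die corners
[0.6671 0.0823 0.025 ]
[ 0.6605 -0.0581  0.025 ]
[ 0.5803 -0.0552  0.025 ]
[0.5884 0.0849 0.025 ]
jig pin: base/tip candidates
[ 0.5932 -0.2058  0.022 ] [ 0.5819 -0.1994  0.082 ]
[ 0.6063 -0.2123  0.022 ] [ 0.5944 -0.2056  0.082 ]
[ 0.6112 -0.2799  0.022 ] [ 0.599  -0.2698  0.082 ]
[ 0.6268 -0.2873  0.022 ] [ 0.6139 -0.2769  0.082 ]
foot [ 0.6218 -0.1724  0.008 ]
foot [ 0.6524 -0.2982  0.008 ]
foot [ 0.5863 -0.3144  0.008 ]
foot [ 0.557  -0.1894  0.008 ]
```

>>> arm_command:
  moves: [0,0.129,0,0,0,0,1,0,0.129,0,0,0,0,1,0,0.129,0,0,0,0,1,0,0.129,0,0,0,0,1,0,0.129,0,0,0,0,1,0,0.129,0,0,0,0,1,0,0.129,0,0,0,0,1,0,0,0,40,0,0,1,0,0,0,45,0,0,1,0,0,0,45,0,0,1]

```text
t: 1.15
ee_pos: [0.2418, 0.4969, 0.2416]
ee_rot: [-0.582, 0.582, -0.401, 0.402]
contact_force: [1.0, 0.2, 0.6]
gripper_width: 0.996
```

>>> arm_command:
  moves: [0,0,0,45,0,0,1,0,0,0,45,0,0,1,0,0,0,45,0,0,1,0,0,0,45,0,0,1,0,0,0,45,0,0,1,0,0,0,45,0,0,1,0,0,0,45,0,0,1,0,0,0,45,0,0,1,0,0,0,45,0,0,1,0,0,0,45,20,0,1]

```text
t: 2.15
ee_pos: [0.4035, 0.0765, 0.2243]
ee_rot: [0.584, -0.58, 0.401, -0.403]
contact_force: [0.8, 1.0, 0.2]
gripper_width: 0.999
```

>>> arm_command:
  moves: [0,0,0,45,20,0,1,0,0,0,19,20,0,1,0,0,0,0,30,0,1,0,0,0,0,0,0,1,0,0,0,0,0,0,1]

```text
t: 2.65
ee_pos: [0.4231, 0.0176, 0.1521]
ee_rot: [-0.581, 0.583, -0.402, 0.401]
contact_force: [0.7, -0.1, 0.6]
gripper_width: 1.003
```

```bash
cat >> h.py <<'E'
def st():
    o=get_obs(); Rt=Rq(o['ee_rot']).as_matrix(); print('t %.2f pos'%o['t'],o['ee_pos'].round(4),'jaw deg %.2f'%np.degrees(np.arctan2(Rt[1,2],Rt[0,2])),'toolY',Rt[:,1].round(4),'F',o['contact_force'].round(1),'w %.3f'%o['gripper_width']); return o
def delta(o,xyz,jawdeg=None):
    Rt=Rq(o['ee_rot']).as_matrix(); d=Rt.T@(np.array(xyz)-o['ee_pos'])*1000
    print('tool shift mm',d.round(1), 'ry', None if jawdeg is None else round(float(np.radians(np.degrees(np.arctan2(Rt[1,2],Rt[0,2]))-jawdeg)),3))
E
python3 - <<'E'
from h import *
o=st(); save('wrist','w1.png')
for s in shims(): print(np.array(s).round(1))
delta(o,[.431,.020,.04],20.85)
E
```

```text
t 2.65 pos [0.4231 0.0176 0.1521] jaw deg 20.75 toolY [-0.0018 -0.0011 -1.    ] F [ 0.7 -0.1  0.6] w 1.003
[ 453.  -139.1  110.6   51.3  -82.7]
[ 463.4 -289.3  110.7   50.7   76.5]
tool shift mm [  0.5 112.1   8.5] ry -0.002
```

View pics/w1.png

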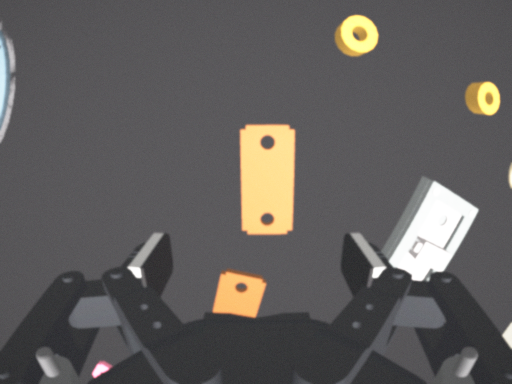

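The wrist picture shows shim0 centred near (267,180), with holes at (267,142) and (267,218), nearly square to the jaws.

```bash
cat >> h.py <<'E'
def wshim(z,im=None,o=None,amin=1500):
    if o is None: o=get_obs()
    if im is None: im=snapshot('wrist')
    hsv=cv2.cvtColor(np.ascontiguousarray(im),cv2.COLOR_RGB2HSV)
    m=cv2.inRange(hsv,(8,120,90),(19,255,255)); m[300:]=0
    out=[]
    for c in cv2.findContours(m,cv2.RETR_EXTERNAL,cv2.CHAIN_APPROX_NONE)[0]:
        if cv2.contourArea(c)<amin: continue
        P=np.array([wrist_plane(q,z,o)[:2] for q in c[:,0].astype(float)])
        (cx,cy),(w,h),a=cv2.minAreaRect((P*1000).astype(np.float32))
        if w<h: a+=90
        out.append(np.array((cx,cy,max(w,h),min(w,h),(a+90)%180-90)).round(1))
    return out
E
python3 - <<'E'
from h import *
o=st(); print(wshim(.008)); im=snapshot('wrist'); 
for q in [(267.3,142),(266.8,218.5)]: print(wrist_plane(q,.008,o))
E
```

```text
t 2.75 pos [0.4246 0.0185 0.1534] jaw deg 20.83 toolY [ 0.0018  0.001  -1.    ] F [-0.4 -0.  -0.7] w 1.003
[]
[0.41995962 0.05662311 0.008     ]
[ 0.44717458 -0.01417258  0.008     ]
```

```bash
python3 - <<'E'
from h import *
im=cv2.imread('pics/w1.png'); print(cv2.cvtColor(im,cv2.COLOR_BGR2HSV)[[180,200,235,130],[267,250,290,255]], cv2.cvtColor(im,cv2.COLOR_BGR2HSV)[290,240], cv2.cvtColor(im,cv2.COLOR_BGR2HSV)[45,345])
E
sed -i 's/(8,120,90),(19,255,255)/(8,120,90),(21,255,255)/' h.py
python3 - <<'E'
from h import *
im=cv2.imread('pics/w1.png')[:,:,::-1]; print(wshim(.008,im))
E
```

```text
[[ 22 110 255]
 [ 21 112 255]
 [ 90   3  90]
 [ 21 111 255]] [ 12 144 142] [ 20 154 215]
[]
```

```bash
sed -i 's/(8,120,90),(21,255,255)/(8,75,90),(26,255,255)/' h.py
python3 - <<'E'
from h import *
im=cv2.imread('pics/w1.png')[:,:,::-1]; print(wshim(.008,im))
o=st();delta(o,[.4336,.0212,.04],20.85)
E
```

```text
[array([434. ,  21.3, 110.1,  52.6, -68.8])]
t 2.85 pos [0.4249 0.0186 0.1536] jaw deg 20.84 toolY [ 0.0026  0.0017 -1.    ] F [ 0.1 -0.2 -0.4] w 0.998
tool shift mm [  0.7 113.6   8.8] ry -0.0
```

>>> arm_command:
  moves: [0,0,0,0,0,9,0.72,0,0,0,0,30,0,0.72,0,0,0,0,30,0,0.72,0,0,0,0,30,0,0.72,0,0,0,0,20,0,0.72,0,0,0,0,15,0,0.72,0,0,0,0,7,0,0.72,0,0,0,0,0,0,0.72]

```text
t: 3.65
ee_pos: [0.4325, 0.0211, 0.0199]
ee_rot: [-0.582, 0.582, -0.402, 0.401]
contact_force: [-0.1, 0.3, 0.6]
gripper_width: 0.721
```

Run:
```python
from h import *
o=st(); save('wrist','w2.png'); o=st(); save('side','s2.png',(220,170,340,290),5)
```

```text
t 3.65 pos [0.4325 0.0211 0.0199] jaw deg 20.79 toolY [-7.e-04 -3.e-04 -1.e+00] F [-0.1  0.3  0.6] w 0.721
t 3.70 pos [0.4329 0.0211 0.0205] jaw deg 20.77 toolY [ 6.e-04  1.e-04 -1.e+00] F [ 0.1  0.7 -0.2] w 0.718
```

View pics/w2.png

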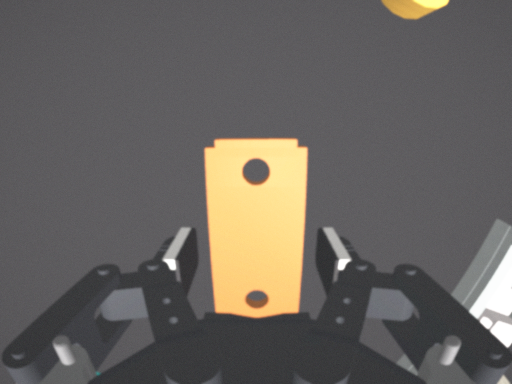

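View pics/s2.png

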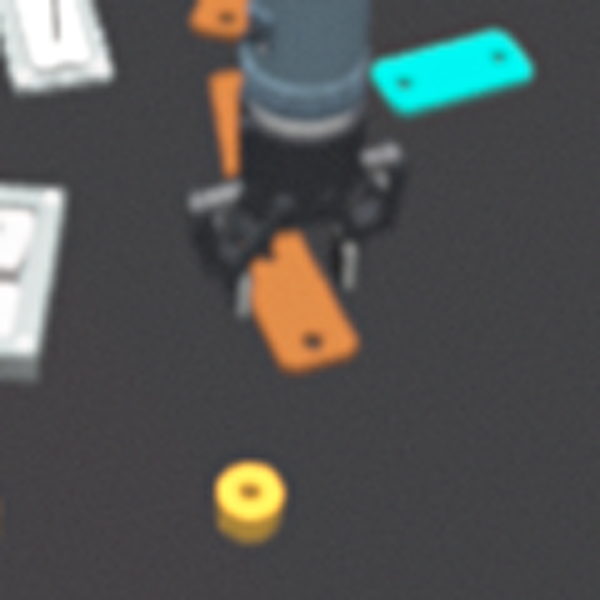

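Run:
```python
from h import *
o=st()
a=wrist_plane((256.3,172),.008,o); b=wrist_plane((256.8,299),.008,o); print(a,b,(a+b)/2,np.linalg.norm(a-b)); delta(o,(a+b)/2)
# where would tips project: tool points (0,y,±30)
Rt=Rq(o['ee_rot']).as_matrix()
for y in (0,6,11): print(y,wrist_proj(o['ee_pos']+Rt@[0,y/1000,.0306],o),wrist_proj(o['ee_pos']+Rt@[.011,y/1000,.0306],o),wrist_proj(o['ee_pos']+Rt@[-.011,y/1000,.0306],o))
```

```text
t 3.75 pos [0.4333 0.0211 0.0209] jaw deg 20.76 toolY [ 1.6e-03  5.0e-04 -1.0e+00] F [-0.1  0.3  0. ] w 0.719
[0.41910129 0.05506631 0.008     ] [ 0.44634158 -0.01577443  0.008     ] [0.43272143 0.01964594 0.008     ] 0.0758975894350679
tool shift mm [ 1.2 12.9 -1. ] ry None
0 [319.85673055 250.02779567] [317.9922615  268.85981168] [321.64384248 229.91341754]
6 [317.62728282 244.82555412] [315.9314089  263.21155574] [319.24595137 225.27368906]
11 [315.87591116 240.75355496] [314.30566521 258.77288392] [317.36994619 221.65594384]
```

>>> arm_command:
  moves: [0,0,0,0,2,0,0.65,0,0,0,0,1.5,0,0.65,0,0,0,0,1.5,0,0.65,0,0,0,0,0,0,0.65]

```text
t: 4.15
ee_pos: [0.4322, 0.0209, 0.0153]
ee_rot: [0.582, -0.582, 0.402, -0.402]
contact_force: [-0.5, -1.0, -0.6]
gripper_width: 0.65
```

>>> arm_command:
  moves: [0,0,0,1,1.5,0,0.64,0,0,0,0,1.5,0,0.64,0,0,0,0,1,0,0.64,0,0,0,0,0,0,0.64]

```text
t: 4.55
ee_pos: [0.4324, 0.0198, 0.0111]
ee_rot: [-0.582, 0.582, -0.402, 0.402]
contact_force: [-0.5, 0.2, 0.3]
gripper_width: 0.64
```

Run:
```python
from h import *
o=st(); save('wrist','w3.png',(150,190,360,320),3.8); save('side','s3.png',(230,190,330,265),7)
```

```text
t 4.55 pos [0.4324 0.0198 0.0111] jaw deg 20.74 toolY [-4.e-04 -1.e-04 -1.e+00] F [-0.5  0.2  0.3] w 0.640
```

View pics/w3.png

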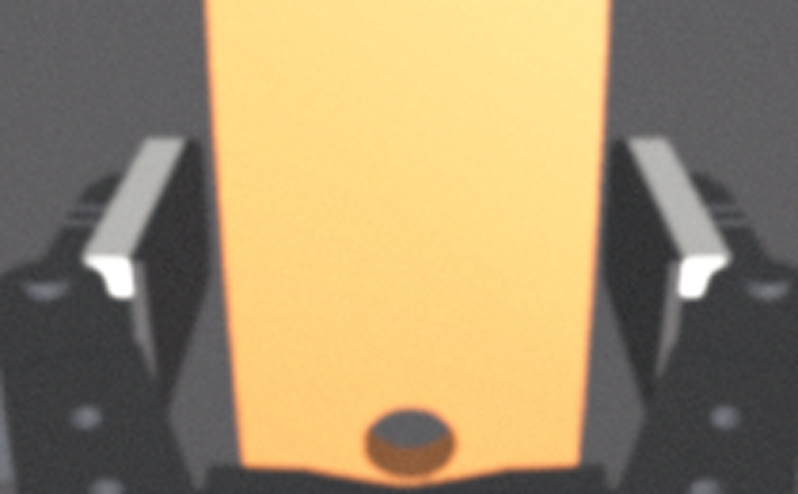

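View pics/s3.png

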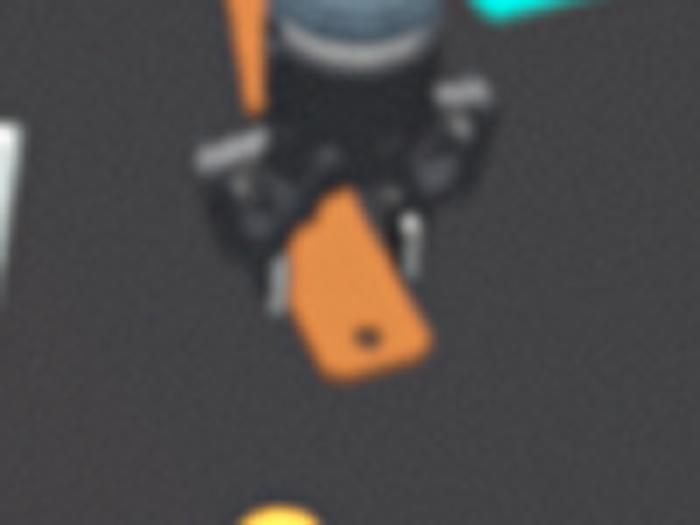

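The shim sits centred between the pads and nothing is touching yet. I'll ease down while watching the force.

>>> arm_command:
  moves: [0,0,0,0,1,0,0.64,0,0,0,0,1,0,0.64,0,0,0,0,0,0,0.64]

```text
t: 4.95
ee_pos: [0.4324, 0.0199, 0.0092]
ee_rot: [-0.582, 0.582, -0.402, 0.402]
contact_force: [-0.5, -0.1, 0.3]
gripper_width: 0.643
```

>>> arm_command:
  moves: [0,0,0,0,1,0,0.64,0,0,0,0,0,0,0.64]

```text
t: 5.15
ee_pos: [0.4325, 0.0198, 0.0082]
ee_rot: [-0.582, 0.582, -0.402, 0.402]
contact_force: [0.7, -0.0, -0.5]
gripper_width: 0.642
```

>>> arm_command:
  moves: [0,0,0,0,0,0,0.4,0,0,0,0,0,0,0.3,0,0,0,0,0,0,0.3,0,0,0,0,0,0,0.3]

```text
t: 5.55
ee_pos: [0.4327, 0.0198, 0.0087]
ee_rot: [0.582, -0.582, 0.402, -0.402]
contact_force: [-0.7, -0.2, 4.4]
gripper_width: 0.565
```

>>> arm_command:
  moves: [0,0,0,0,-10,0,0.3,0,0,0,0,-20,0,0.3,0,0,0,0,-20,0,0.3,0,0,0,0,-30,0,0.3,0,0,0,0,-30,0,0.3,0,0,0,0,-30,0,0.3,0,0,0,0,0,0,0.3]

```text
t: 6.25
ee_pos: [0.4358, 0.0203, 0.152]
ee_rot: [0.585, -0.579, 0.4, -0.403]
contact_force: [0.4, -0.8, 0.1]
gripper_width: 0.566
```

Run:
```python
from h import *
o=st(); save('wrist','w4.png')
```

```text
t 6.25 pos [0.4358 0.0203 0.152 ] jaw deg 20.72 toolY [ 0.008   0.0044 -1.    ] F [ 0.4 -0.8  0.1] w 0.566
```

View pics/w4.png

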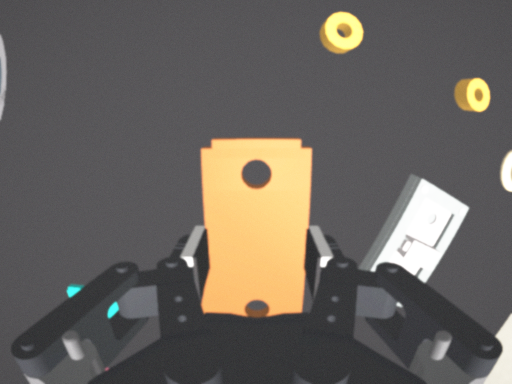

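>>> arm_command:
  moves: [0,0.123,0,0,-10,0,0.3,0,0,0,45,0,11,0.3,0,0,0,45,0,11,0.3,0,0,0,45,0,11,0.3,0,0,0,45,0,11,0.3,0,0,0,45,0,11,0.3,0,0,0,45,0,11,0.3,0,0,0,45,0,11,0.3,0,0,0,45,0,11,0.3,0,0,0,46,0,15,0.3]

```text
t: 7.3
ee_pos: [0.6278, -0.3514, 0.1553]
ee_rot: [-0.556, 0.556, -0.439, 0.435]
contact_force: [0.7, -0.5, 0.5]
gripper_width: 0.56
```

>>> arm_command:
  moves: [0,0,0,0,0,0,0.3,0,0,0,0,0,0,0.3,0,0,0,0,0,0,0.3]

```text
t: 7.6
ee_pos: [0.6279, -0.3484, 0.1564]
ee_rot: [0.556, -0.556, 0.438, -0.435]
contact_force: [0.2, 0.1, -0.3]
gripper_width: 0.561
```

Run:
```python
from h import *
o=st(); save('wrist','w5.png',None,1.5)
J=np.array([.6044,-.2436]); u=np.array([.237,-.972])
for s in (38,-38):
    for z in (.082,.022): print(s,z,(1.5*wrist_proj([*(J+u*s/1000),z],o)).round())
```

```text
t 7.60 pos [ 0.6279 -0.3484  0.1564] jaw deg 13.73 toolY [-0.0027  0.0027 -1.    ] F [ 0.2  0.1 -0.3] w 0.561
38 0.082 [392. 161.]
38 0.022 [391. 162.]
-38 0.082 [392.   3.]
-38 0.022 [391.  38.]
```

View pics/w5.png

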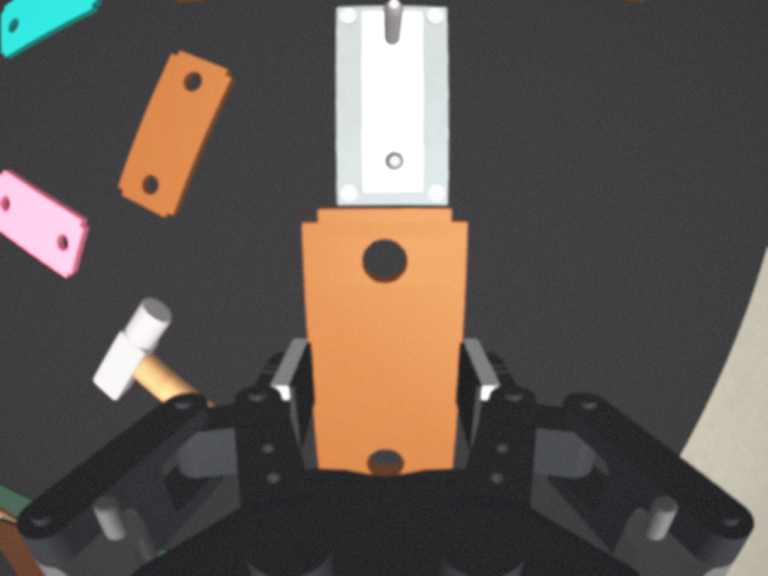

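```bash
cat >> h.py <<'E'
def wtool(uv,y):
    "point in tool frame on the plane tool-y = y (m), mm"
    p=camera_params('wrist'); f=192/np.tan(np.radians(p['vfov'])/2); M=p['mount']
    v=np.array([uv[0]-p['cx'],uv[1]-p['cy']]); r=np.linalg.norm(v); th=r/f
    d=M[:3,:3]@np.array([*(v/max(r,1e-9)*np.sin(th)),np.cos(th)]); C=M[:3,3]
    return ((C+d*(y-C[1])/d[1])*1000).round(2)
E
python3 - <<'E'
from h import *
im=cv2.imread('pics/w5.png')
cv2.imwrite('pics/w5a.png',cv2.resize(im[0:290,300:480],None,fx=2,fy=2)) 
s=1/1.5
print('pinA',wtool((394*s,160*s),.076),wtool((394*s,160*s),.0745),'pinB',wtool((393.5*s,4.5*s),.076))
print('holeA',wtool((384.5*s,261*s),.0005),'holeB',wtool((385.5*s,465*s),.0005), 'front edge',wtool((385*s,222*s),.0005))
E
```

```text
pinA [-69.4   76.     3.01] [-69.38  74.5    2.98] pinB [-144.99   76.      2.76]
holeA [-38.36   0.5   -1.25] holeB [37.82  0.5  -0.81] front edge [-50.23   0.5   -1.11]
```

View pics/w5a.png

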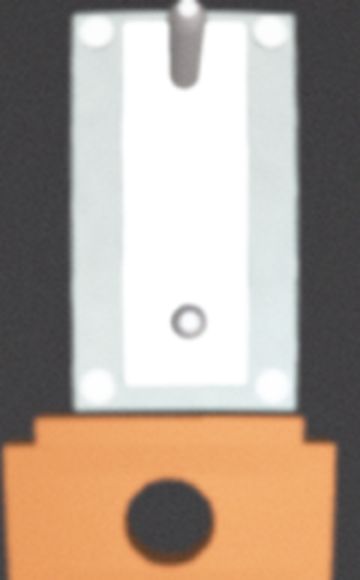

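>>> arm_command:
  moves: [0,0,0,-27,0,2,0.3,0,0,0,-40,0,2,0.3,0,0,0,-40,0,0,0.3,0,0,0,0,20,0,0.3,0,0,0,0,20,0,0.3,0,0,0,0,15,0,0.3,0,0,0,0,4,0,0.3,0,0,0,0,0,0,0.3,0,0,0,0,0,0,0.3]

```text
t: 8.55
ee_pos: [0.6077, -0.246, 0.1001]
ee_rot: [0.556, -0.556, 0.436, -0.437]
contact_force: [0.4, -0.6, 0.2]
gripper_width: 0.561
```

Run:
```python
from h import *
o=st(); save('wrist','w6.png',(150,90,360,330),3); save('top','t6.png',(250,120,360,220),6); save('side','s6.png',(190,110,290,210),6)
```

```text
t 8.55 pos [ 0.6077 -0.246   0.1001] jaw deg 13.67 toolY [ 1.2e-03 -7.0e-04 -1.0e+00] F [ 0.4 -0.6  0.2] w 0.561
```

View pics/w6.png

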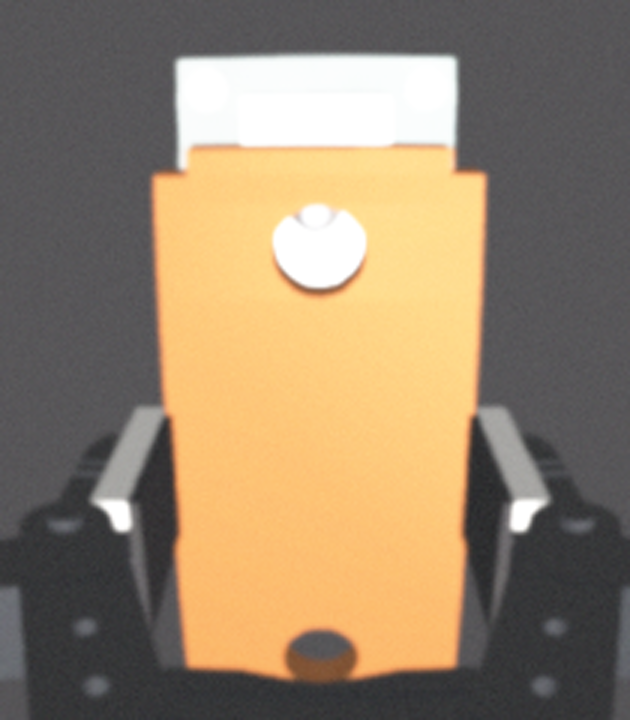

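View pics/s6.png

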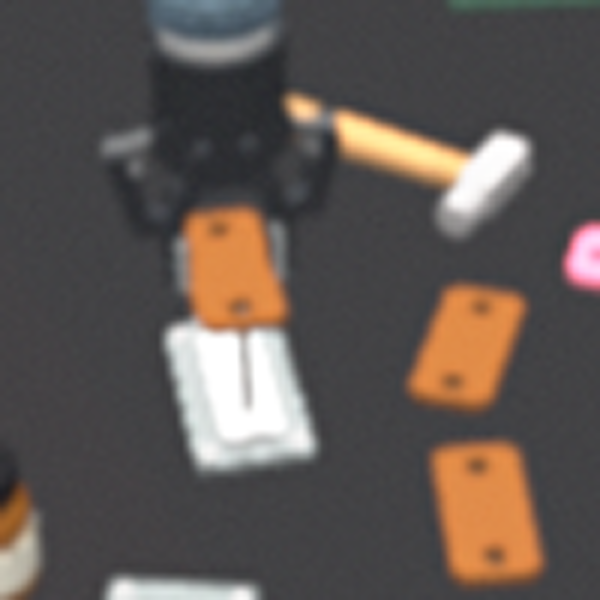

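View pics/t6.png

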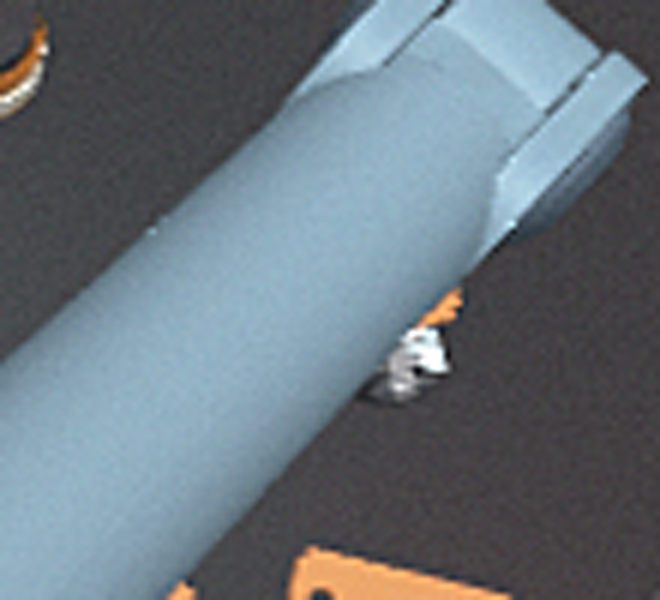

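Run:
```python
from h import *
c=lambda u,v:(150+(u+.5)/3-.5,90+(v+.5)/3-.5)
print('tip',wtool(c(317,214),.017),wtool(c(317,214),.018),'holeA top rim',wtool(c(319.5,247),.0005),'holeB',wtool(c(321,657),.0005))
print('rims', wtool(c(319,204),.0005),wtool(c(319,288),.0005),wtool(c(273,245),.0005),wtool(c(366,245),.0005))
```

```text
tip [-41.46  17.    -1.77] [-41.29  18.    -1.78] holeA top rim [-39.29   0.5   -1.33] holeB [36.86  0.5  -1.  ]
rims [-45.86   0.5   -1.41] [-32.89   0.5   -1.4 ] [-39.59   0.5   -8.34] [-39.61   0.5    5.69]
```

>>> arm_command:
  moves: [0,0,0,-1.5,0,-0.3,0.3,0,0,0,0,5,0,0.3,0,0,0,0,5,0,0.3,0,0,0,0,0,0,0.3]

```text
t: 9.1
ee_pos: [0.6059, -0.2434, 0.088]
ee_rot: [-0.556, 0.556, -0.438, 0.436]
contact_force: [-0.1, -0.7, -0.2]
gripper_width: 0.562
```

Run:
```python
from h import *
o=st(); save('wrist','w7.png',(150,90,360,330),3)
c=lambda u,v:(150+(u+.5)/3-.5,90+(v+.5)/3-.5)
```

```text
t 9.10 pos [ 0.6059 -0.2434  0.088 ] jaw deg 13.70 toolY [-2.1e-03  9.0e-04 -1.0e+00] F [-0.1 -0.7 -0.2] w 0.562
```

View pics/w7.png

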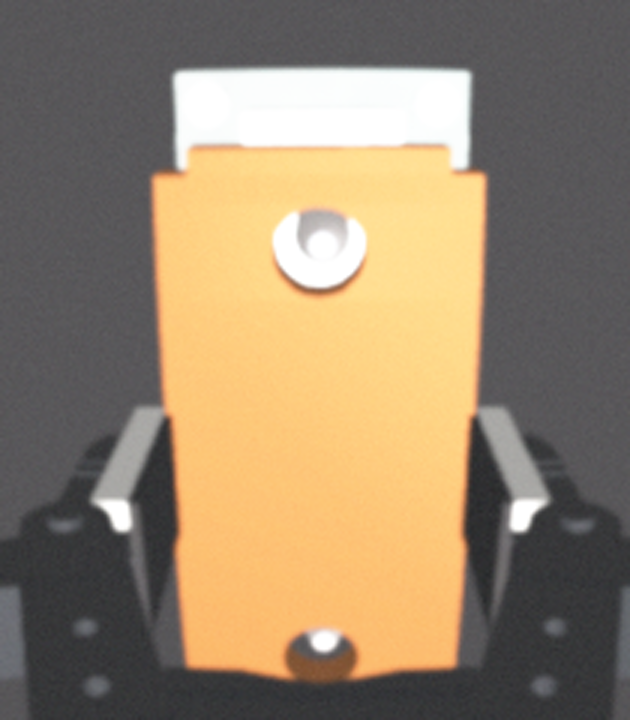

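Run:
```python
from h import *
c=lambda u,v:(150+(u+.5)/3-.5,90+(v+.5)/3-.5)
print('tipA',wtool(c(323,244),.0065),'tipB',wtool(c(324,641),.0065),'holeA',wtool(c(319.5,248),.0005),'holeB',wtool(c(321,657),.0005))
```

```text
tipA [-38.49   6.5   -0.78] tipB [37.65  6.5  -0.43] holeA [-39.13   0.5   -1.33] holeB [36.86  0.5  -1.  ]
```

>>> arm_command:
  moves: [0,0,0,0.5,5,0.5,0.3,0,0,0,0,10,0,0.3,0,0,0,0,10,0,0.3,0,0,0,0,10,0,0.3,0,0,0,0,10,0,0.3,0,0,0,0,8,0,0.3,0,0,0,0,2,0,0.3,0,0,0,0,0,0,0.3]

```text
t: 9.95
ee_pos: [0.6069, -0.2443, 0.0337]
ee_rot: [-0.556, 0.556, -0.437, 0.437]
contact_force: [0.6, -0.1, -0.6]
gripper_width: 0.559
```

>>> arm_command:
  moves: [0,0,0,0,1,0,0.3,0,0,0,0,0,0,0.66,0,0,0,0,0,0,0.7,0,0,0,0,0,0,0.75,0,0,0,0,-10,0,0.75,0,0,0,0,-30,0,0.75,0,0,0,0,-40,0,1,0,0,0,0,-40,0,1]

```text
t: 10.75
ee_pos: [0.6068, -0.2443, 0.1549]
ee_rot: [-0.556, 0.556, -0.437, 0.437]
contact_force: [0.6, -0.2, 1.3]
gripper_width: 0.998
```

>>> arm_command:
  moves: [0,0,0,40,0,0,1,0,0,0,40,0,0,1,0,0,0,20,0,0,1,0,0,0,0,0,0,1,0,0,0,0,0,0,1]

```text
t: 11.25
ee_pos: [0.6306, -0.3416, 0.1537]
ee_rot: [0.556, -0.556, 0.437, -0.437]
contact_force: [-0.4, 1.0, -0.5]
gripper_width: 0.998
```

Run:
```python
from h import *
o=st(); save('wrist','w8.png',None,1.5)
for s in shims(): print(np.array(s).round(1))
```

```text
t 11.25 pos [ 0.6306 -0.3416  0.1537] jaw deg 13.63 toolY [ 1.e-04  6.e-04 -1.e+00] F [-0.4  1.  -0.5] w 0.998
[ 461.8 -296.    96.9   50.7   76.5]
```

View pics/w8.png

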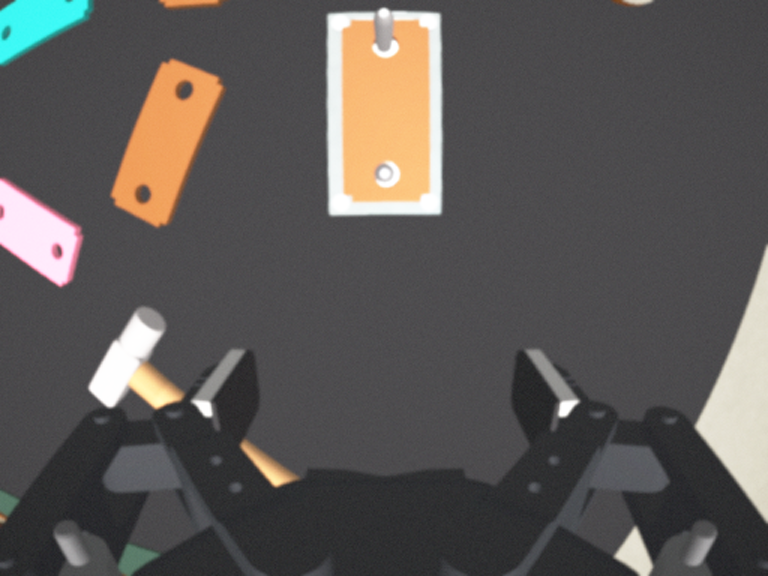

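Run:
```python
from h import *
o=st(); s=1/1.5
a=wrist_plane((184*s,90*s),.008,o);b=wrist_plane((143*s,194*s),.008,o); m=(a+b)/2; d=b-a
print(a,b,m,np.linalg.norm(d),np.degrees(np.arctan2(d[1],d[0])))
# target in tool axes after rotation to jaw -13.5
j=np.radians(np.degrees(np.arctan2(d[1],d[0]))+90); print('jaw',np.degrees(j))
X=np.array([np.sin(j),-np.cos(j)]);Z=np.array([np.cos(j),np.sin(j)]); D=m[:2]-o['ee_pos'][:2]; print((D@X*1000).round(1),(D@Z*1000).round(1))
```

```text
t 11.35 pos [ 0.6314 -0.3393  0.1531] jaw deg 13.80 toolY [-1.e-04  2.e-03 -1.e+00] F [ 0.4  0.7 -0.1] w 1.004
[ 0.47365645 -0.25157974  0.008     ] [ 0.45679004 -0.325298    0.008     ] [ 0.46522324 -0.28843887  0.008     ] 0.07562312930982322 -102.88720155477414
jaw -12.887201554774137
-12.5 -173.3
```

>>> arm_command:
  moves: [0,0.1175,0,0,0,0,1,0,0.1175,0,0,0,0,1,0,0.1175,0,0,0,0,1,0,0.1175,0,0,0,0,1,0,0,0,-4,0,-43,1,0,0,0,-4,0,-43,1,0,0,0,-4,0,-43,1,0,0,0,-1,20,-43,0.72,0,0,0,0,20,0,0.72,0,0,0,0,0,0,0.72]

```text
t: 12.35
ee_pos: [0.4636, -0.2853, 0.1107]
ee_rot: [0.439, -0.439, 0.557, -0.551]
contact_force: [0.3, 0.1, 0.8]
gripper_width: 0.714
```

>>> arm_command:
  moves: [0,0,0,0,0,0,0.72,0,0,0,0,0,0,0.72]

```text
t: 12.55
ee_pos: [0.4692, -0.2896, 0.1148]
ee_rot: [-0.44, 0.439, -0.553, 0.555]
contact_force: [0.6, -0.2, -1.3]
gripper_width: 0.721
```

Run:
```python
from h import *
o=st(); save('wrist','w9.png',None,1.5)
print(wshim(.008))
```

```text
t 12.55 pos [ 0.4692 -0.2896  0.1148] jaw deg -13.08 toolY [ 0.0031 -0.0017 -1.    ] F [ 0.6 -0.2 -1.3] w 0.721
[array([ 463.6, -290. ,  109.8,   52.1,   76.8]), array([ 618.3, -247.4,  119.6,   58.8,  -75.9]), array([ 454.5, -150.9,   88.2,   52. ,  -82.8])]
```

View pics/w9.png

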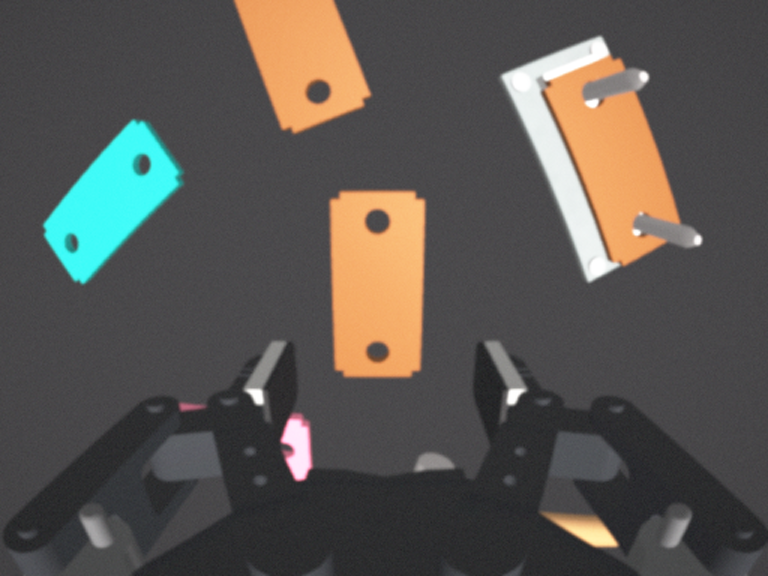

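Run:
```python
from h import *
o=st(); s=1/1.5
a=wtool((377*s,221*s),.1055);b=wtool((377*s,351.5*s),.1055); print(a,b,(a+b)/2)
```

```text
t 12.65 pos [ 0.4687 -0.29    0.1146] jaw deg -13.13 toolY [ 0.0026 -0.0018 -1.    ] F [-0.2 -0.4 -0.2] w 0.721
[-36.52 105.5   -5.42] [ 38.85 105.5   -5.69] [  1.165 105.5    -5.555]
```

>>> arm_command:
  moves: [0,0,0,1.5,20,-4.7,0.7,0,0,0,0,30,0,0.66,0,0,0,0,30,0,0.66,0,0,0,0,15,0,0.66,0,0,0,0,7,0,0.64,0,0,0,0,2.5,0,0.64,0,0,0,0,0,0,0.64]

```text
t: 13.35
ee_pos: [0.4623, -0.2903, 0.0092]
ee_rot: [-0.439, 0.439, -0.554, 0.555]
contact_force: [-1.0, 0.5, 1.0]
gripper_width: 0.641
```

Run:
```python
from h import *
o=st(); save('wrist','w10.png',(150,140,360,320),3.5)
```

```text
t 13.35 pos [ 0.4623 -0.2903  0.0092] jaw deg -13.20 toolY [ 7.e-04 -7.e-04 -1.e+00] F [-1.   0.5  1. ] w 0.641
```

View pics/w10.png

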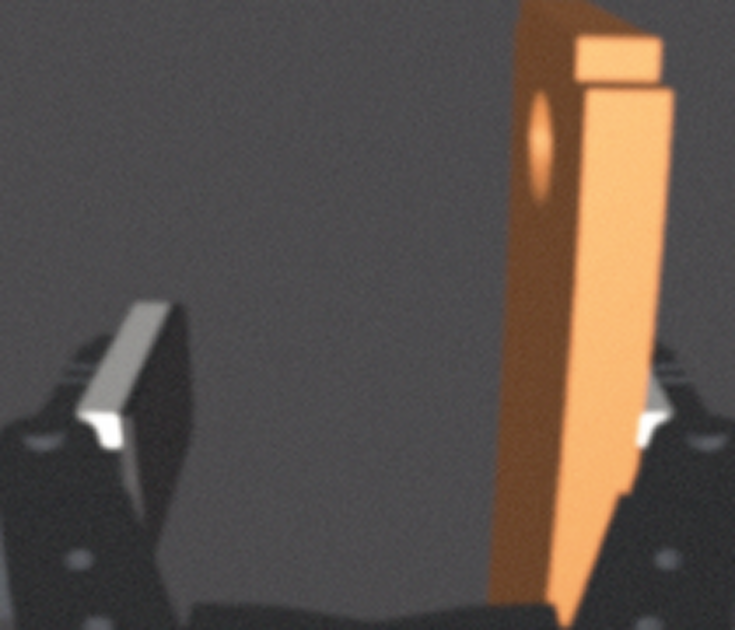

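The shim has tipped up on its edge, probably because a fingertip caught its rim. I'll check the other cameras before moving.

Run:
```python
from h import *
o=st(); save('side','s10.png',(220,130,320,210),7); save('top','t10.png',(270,170,370,270),6)
```

```text
t 13.40 pos [ 0.4619 -0.2903  0.0092] jaw deg -13.23 toolY [ 4.e-04 -6.e-04 -1.e+00] F [ 0.3 -1.   0.3] w 0.640
```

View pics/s10.png

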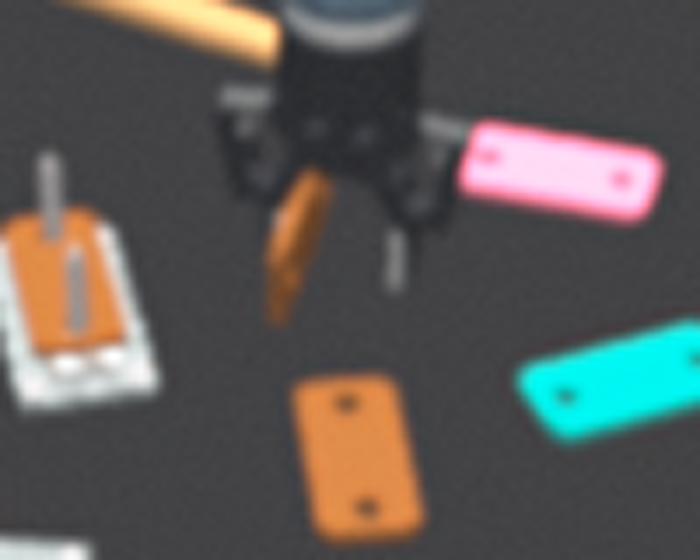

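View pics/t10.png

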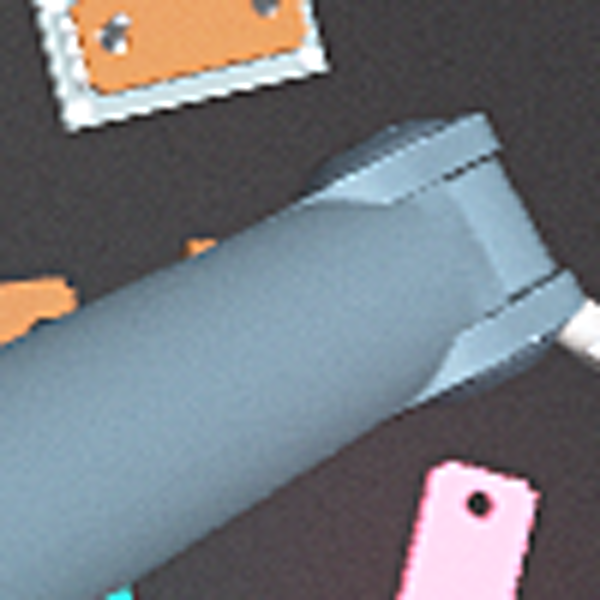

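>>> arm_command:
  moves: [0,0,0,0,-3,-1,0.64,0,0,0,0,-3,-1,0.64,0,0,0,0,-3,-1,0.64,0,0,0,0,-3,-1.5,0.64,0,0,0,0,-3,-1.5,0.64,0,0,0,0,-3,-2,0.64,0,0,0,0,-3,-3,0.64,0,0,0,0,-3,-3,0.64,0,0,0,0,0,-3,0.64,0,0,0,0,0,0,0.64]

```text
t: 14.5
ee_pos: [0.4443, -0.2857, 0.0327]
ee_rot: [0.439, -0.439, 0.555, -0.554]
contact_force: [-0.1, -0.5, -0.2]
gripper_width: 0.635
```

Run:
```python
from h import *
o=st(); save('wrist','w11.png'); save('side','s11.png',(220,130,320,210),7)
```

```text
t 14.50 pos [ 0.4443 -0.2857  0.0327] jaw deg -13.27 toolY [-4.e-04  4.e-04 -1.e+00] F [-0.1 -0.5 -0.2] w 0.635
```

View pics/w11.png

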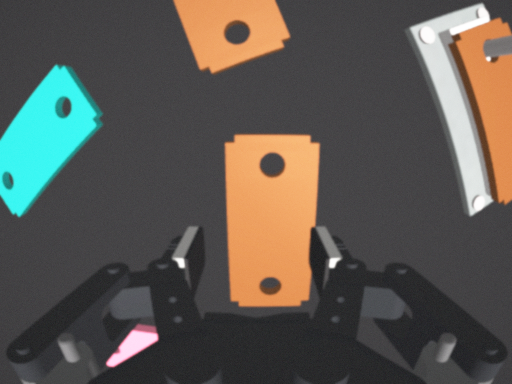

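View pics/s11.png

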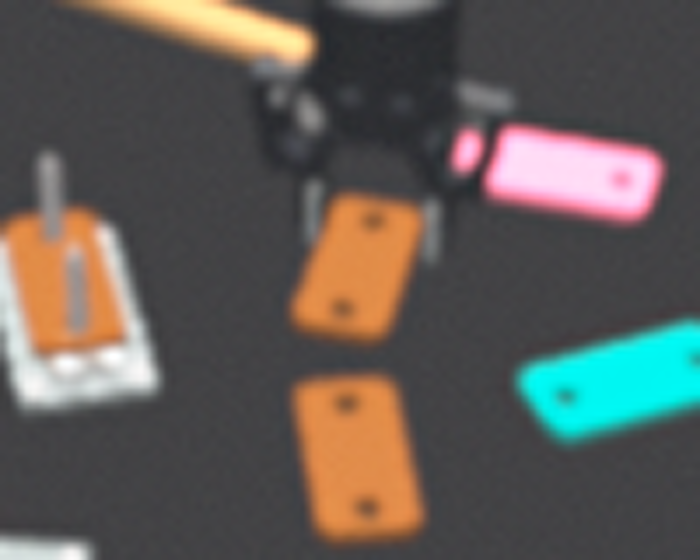

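The shim lies flat again, close to where it started. This time I'll re-centre on it with a wider jaw.

Run:
```python
from h import *
o=st()
a=wtool((272,164.5),.024);b=wtool((270.5,285.5),.024); print(a,b,(a+b)/2,np.degrees(np.arctan2((b-a)[2],(b-a)[0])))
```

```text
t 14.60 pos [ 0.4449 -0.2858  0.0327] jaw deg -13.24 toolY [-1.e-04  2.e-04 -1.e+00] F [ 0.7 -0.3 -1. ] w 0.645
[-37.77  24.     7.  ] [37.57 24.    7.52] [-0.1  24.    7.26] 0.3954517155886692
```

>>> arm_command:
  moves: [0,0,0,0,-10,0,0.82,0,-0.013,0,1.5,-5,4,0.82,0,0,0,0,0,3.5,0.82,0,0,0,0,0,0,0.82,0,0,0,0,0,0,0.82]

```text
t: 15.1
ee_pos: [0.4522, -0.289, 0.0477]
ee_rot: [0.443, -0.443, 0.551, -0.551]
contact_force: [-0.1, 0.6, 0.8]
gripper_width: 0.817
```

Run:
```python
from h import *
o=st(); save('wrist','w12.png',(130,110,380,320),3)
```

```text
t 15.10 pos [ 0.4522 -0.289   0.0477] jaw deg -12.46 toolY [-1.e-04  0.e+00 -1.e+00] F [-0.1  0.6  0.8] w 0.817
```

View pics/w12.png

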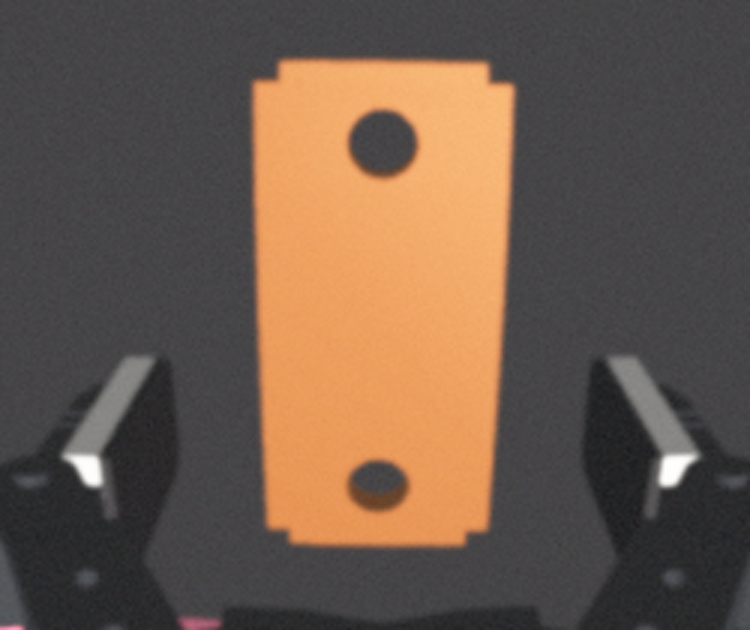

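Run:
```python
from h import *
c=lambda u,v:(130+(u+.5)/3-.5,110+(v+.5)/3-.5)
a=wtool(c(383,143),.039);b=wtool(c(378.5,485),.039); print(a,b,(a+b)/2,np.degrees(np.arctan2((b-a)[2],(b-a)[0])))
```

```text
[-39.19  39.    -0.76] [36.18 39.   -1.6 ] [-1.505 39.    -1.18 ] -0.6385360519859389
```

>>> arm_command:
  moves: [0,0.01,0,0,15,0,0.82,0,0,0,0,12,0,0.82,0,0,0,0,7,0,0.8,0,0,0,0,4,0,0.78,0,0,0,0,1,0,0.74,0,0,0,0,0,0,0.68,0,0,0,0,0,0,0.62,0,0,0,0,0,0,0.4,0,0,0,0,0,0,0.3,0,0,0,0,0,0,0.3]

```text
t: 16.15
ee_pos: [0.4525, -0.2896, 0.0096]
ee_rot: [-0.44, 0.44, -0.553, 0.554]
contact_force: [-1.0, -0.3, 6.7]
gripper_width: 0.563
```

>>> arm_command:
  moves: [0,0,0,0,-10,0,0.3,0,0,0,0,-20,0,0.3,0,0,0,0,-20,0,0.3,0,0,0,0,-30,0,0.3,0,0,0,0,-30,0,0.3,0,0,0,0,-40,0,0.3,0,0,0,0,0,0,0.3]

```text
t: 16.85
ee_pos: [0.4549, -0.2916, 0.1638]
ee_rot: [-0.441, 0.438, -0.551, 0.557]
contact_force: [0.5, -0.2, -0.5]
gripper_width: 0.558
```

Run:
```python
from h import *
o=st(); save('wrist','w13.png',(130,110,380,320),3)
j=np.radians(13.67);X=np.array([np.sin(j),-np.cos(j)]);Z=np.array([np.cos(j),np.sin(j)]); D=np.array([.6069,-.2443])-o['ee_pos'][:2]; print((D@X*1000).round(1),(D@Z*1000).round(1))
```

```text
t 16.85 pos [ 0.4549 -0.2916  0.1638] jaw deg -13.09 toolY [ 0.0091 -0.0038 -1.    ] F [ 0.5 -0.2 -0.5] w 0.558
-10.0 158.9
```

View pics/w13.png

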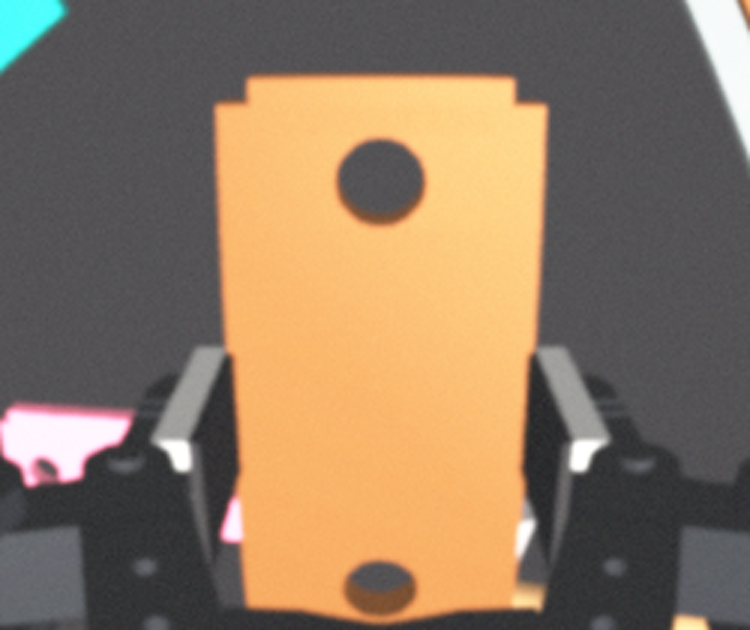

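Run:
```python
from h import *
c=lambda u,v:(130+(u+.5)/3-.5,110+(v+.5)/3-.5)
print(wtool(c(380.5,181.5),.0005),wtool(c(380.5,591),.0005)); st()
c=lambda u,v:(150+(u+.5)/3-.5,90+(v+.5)/3-.5); print(c(319.5,248),c(321,657))
```

```text
[-39.54   0.5   -1.21] [36.05  0.5  -1.13]
t 16.90 pos [ 0.4538 -0.2901  0.1615] jaw deg -13.05 toolY [ 0.0058 -0.0017 -1.    ] F [-0.7  0.2 -1.2] w 0.558
(256.1666666666667, 172.33333333333331) (256.6666666666667, 308.66666666666663)
```

>>> arm_command:
  moves: [0,-0.117,0,0,0,0,0.3,0,-0.117,0,0,0,0,0.3,0,-0.117,0,0,0,0,0.3,0,-0.116,0,0,0,0,0.3,0,0,0,-3,0,40,0.3,0,0,0,-3,0,40,0.3,0,0,0,-2,0,40,0.3,0,0,0,-1,0,40,0.3,0,0,0,0,20,0,0.3,0,0,0,0,20,0,0.3]

```text
t: 17.9
ee_pos: [0.6066, -0.2404, 0.1168]
ee_rot: [-0.557, 0.557, -0.436, 0.435]
contact_force: [-0.6, -1.1, -0.4]
gripper_width: 0.558
```

>>> arm_command:
  moves: [0,0,0,0,15,0,0.3,0,0,0,0,5,0,0.3,0,0,0,0,0,0,0.3,0,0,0,0,0,0,0.3]

```text
t: 18.3
ee_pos: [0.6054, -0.2429, 0.0993]
ee_rot: [0.556, -0.556, 0.437, -0.437]
contact_force: [0.9, 0.5, -0.1]
gripper_width: 0.562
```

Run:
```python
from h import *
o=st(); delta(o,[.6070,-.2449,.09],13.67);save('wrist','w14.png',(150,90,360,330),3)
```

```text
t 18.30 pos [ 0.6054 -0.2429  0.0993] jaw deg 13.66 toolY [ 8.e-04 -3.e-04 -1.e+00] F [ 0.9  0.5 -0.1] w 0.562
tool shift mm [2.3 9.3 1.1] ry -0.0
```

View pics/w14.png

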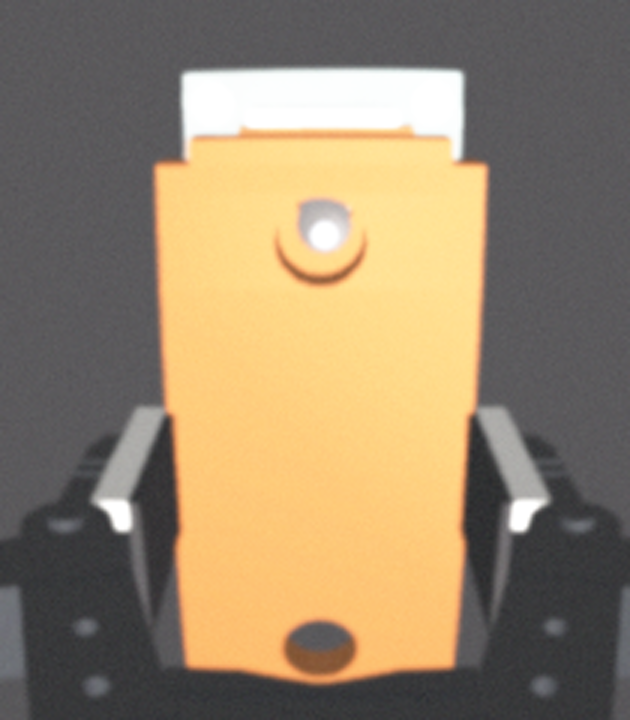

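Run:
```python
from h import *
c=lambda u,v:(150+(u+.5)/3-.5,90+(v+.5)/3-.5)
print('tipA',wtool(c(324,235),.0165),'holeA',wtool(c(321,240),.0005),'holeB',wtool(c(320.5,650),.0005))
```

```text
tipA [-37.95  16.5   -0.59] holeA [-40.36   0.5   -1.1 ] holeB [35.19  0.5  -1.09]
```

>>> arm_command:
  moves: [0,0,0,2.2,0,0.8,0.3,0,0,0,0,6,0,0.3,0,0,0,0,6,0,0.3,0,0,0,0,0,0,0.3]

```text
t: 18.75
ee_pos: [0.6057, -0.2437, 0.0855]
ee_rot: [-0.556, 0.556, -0.438, 0.436]
contact_force: [-0.6, 0.1, 0.3]
gripper_width: 0.56
```

Run:
```python
from h import *
o=st(); save('wrist','w15.png',(150,90,360,330),3)
```

```text
t 18.75 pos [ 0.6057 -0.2437  0.0855] jaw deg 13.70 toolY [-0.0021  0.001  -1.    ] F [-0.6  0.1  0.3] w 0.560
```

View pics/w15.png

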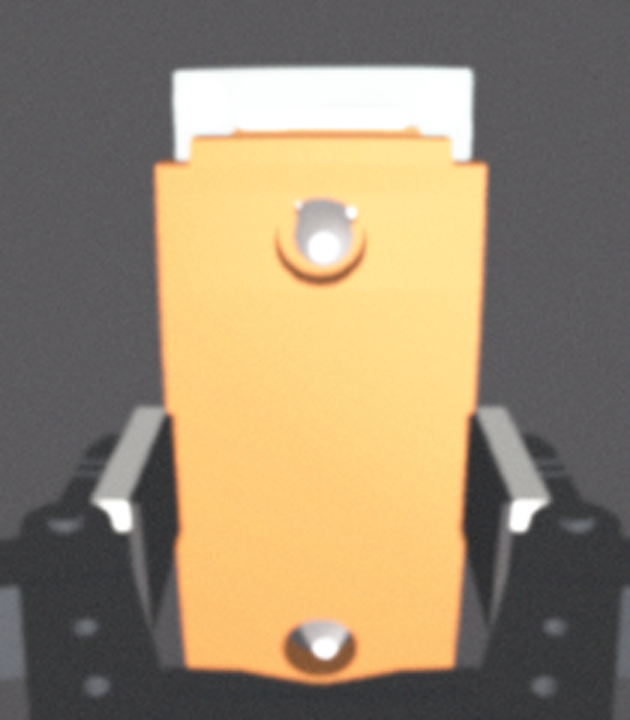

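>>> arm_command:
  moves: [0,0,0,-0.3,8,0.5,0.3,0,0,0,0,10,0,0.3,0,0,0,0,10,0,0.3,0,0,0,0,10,0,0.3,0,0,0,0,6,0,0.3,0,0,0,0,2,0,0.3,0,0,0,0,0,0,0.3]

```text
t: 19.5
ee_pos: [0.6069, -0.2441, 0.0405]
ee_rot: [-0.556, 0.556, -0.437, 0.437]
contact_force: [0.4, -0.1, 0.3]
gripper_width: 0.565
```

>>> arm_command:
  moves: [0,0,0,0,0.5,0,0.3,0,0,0,0,0,0,0.62,0,0,0,0,0,0,0.66,0,0,0,0,0,0,0.72,0,0,0,0,-10,0,0.75,0,0,0,0,-30,0,0.75,0,0,0,0,-40,0,1,0,0,0,0,-37,0,1]

```text
t: 20.3
ee_pos: [0.6069, -0.2442, 0.1593]
ee_rot: [-0.556, 0.556, -0.437, 0.437]
contact_force: [0.6, -0.2, -0.4]
gripper_width: 1.003
```

Run:
```python
from h import *
o=st(); 
j=np.radians(7.3);X=np.array([np.sin(j),-np.cos(j)]);Z=np.array([np.cos(j),np.sin(j)]); D=np.array([.453,-.1395])-o['ee_pos'][:2]; print((D@X*1000).round(1),(D@Z*1000).round(1))
save('side','s15.png',(190,110,310,210),6)
```

```text
t 20.30 pos [ 0.6069 -0.2442  0.1593] jaw deg 13.67 toolY [ 1.e-04 -3.e-04 -1.e+00] F [ 0.6 -0.2 -0.4] w 1.003
-123.4 -139.3
```

View pics/s15.png

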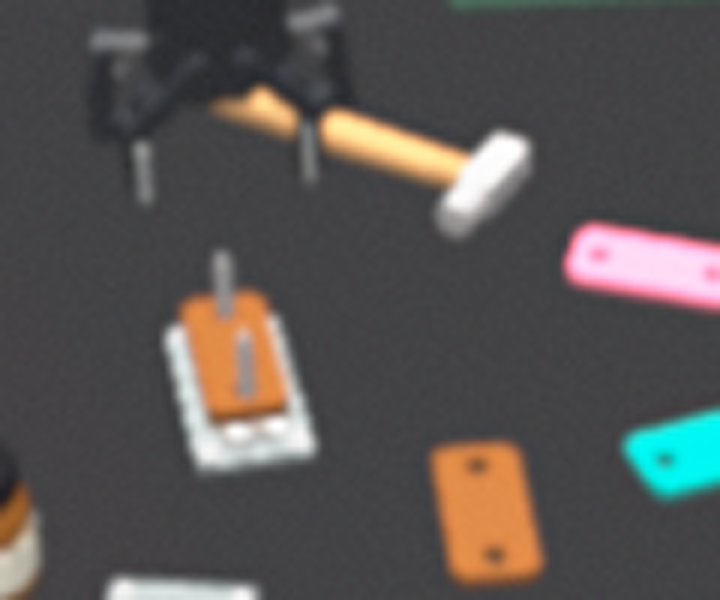

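>>> arm_command:
  moves: [0,0.111,0,0,0,0,1,0,0,0,-31,0,-35,1,0,0,0,-31,0,-35,1,0,0,0,-31,0,-35,1,0,0,0,-30,15,-34,1,0,0,0,0,30,0,0.85,0,0,0,0,30,0,0.82,0,0,0,0,30,0,0.82,0,0,0,0,5,0,0.82,0,0,0,0,0,0,0.82]

```text
t: 21.35
ee_pos: [0.4529, -0.1401, 0.0472]
ee_rot: [-0.53, 0.531, -0.468, 0.467]
contact_force: [0.7, 0.7, 0.1]
gripper_width: 0.822
```

>>> arm_command:
  moves: [0,0,0,0,0,0,0.82]

```text
t: 21.45
ee_pos: [0.4546, -0.1406, 0.0486]
ee_rot: [0.531, -0.53, 0.466, -0.468]
contact_force: [-0.1, -0.1, -0.3]
gripper_width: 0.821
```

Run:
```python
from h import *
o=st(); save('wrist','w16.png',(130,110,380,320),3)
```

```text
t 21.45 pos [ 0.4546 -0.1406  0.0486] jaw deg 7.28 toolY [ 2.4e-03 -6.0e-04 -1.0e+00] F [-0.1 -0.1 -0.3] w 0.821
```

View pics/w16.png

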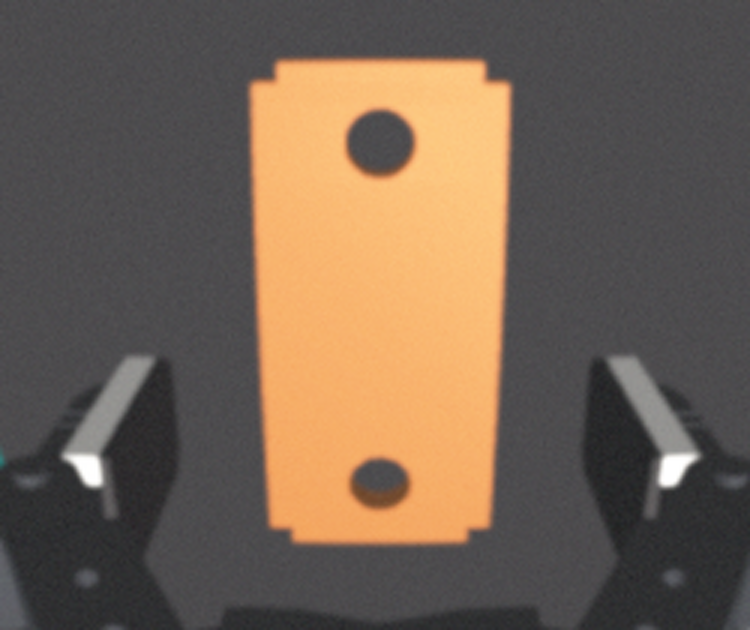

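Shim1 is centred between the pads, with holes at crop (380,143) and (379.5,484). I'm going down to grip it.

>>> arm_command:
  moves: [0,0,0,0,15,0,0.82,0,0,0,0,12,0,0.82,0,0,0,0,7,0,0.8,0,0,0,0,3.5,0,0.78,0,0,0,0,1,0,0.74,0,0,0,0,0,0,0.68,0,0,0,0,0,0,0.62,0,0,0,0,0,0,0.4,0,0,0,0,0,0,0.3,0,0,0,0,0,0,0.3]

```text
t: 22.5
ee_pos: [0.4539, -0.1399, 0.0096]
ee_rot: [0.531, -0.531, 0.467, -0.467]
contact_force: [-1.0, 0.4, 4.7]
gripper_width: 0.562
```

>>> arm_command:
  moves: [0,0,0,0,-10,0,0.3,0,0,0,0,-20,0,0.3,0,0,0,0,-20,0,0.3,0,0,0,0,-30,0,0.3,0,0,0,0,-40,0,0.3,0,0,0,0,-30,0,0.3,0,-0.111,0,0,0,0,0.3,0,0,0,0,0,0,0.3,0,0,0,0,0,0,0.3]

```text
t: 23.4
ee_pos: [0.4528, -0.1394, 0.1586]
ee_rot: [0.556, -0.555, 0.438, -0.437]
contact_force: [0.4, 0.4, -0.4]
gripper_width: 0.563
```

Run:
```python
from h import *
o=st(); save('wrist','w17.png',(130,110,380,320),3)
delta(o,[.6070,-.2445,.1],13.67)
```

```text
t 23.40 pos [ 0.4528 -0.1394  0.1586] jaw deg 13.57 toolY [-5.e-04  9.e-04 -1.e+00] F [ 0.4  0.4 -0.4] w 0.563
tool shift mm [138.4  58.4 125.2] ry -0.002
```

View pics/w17.png

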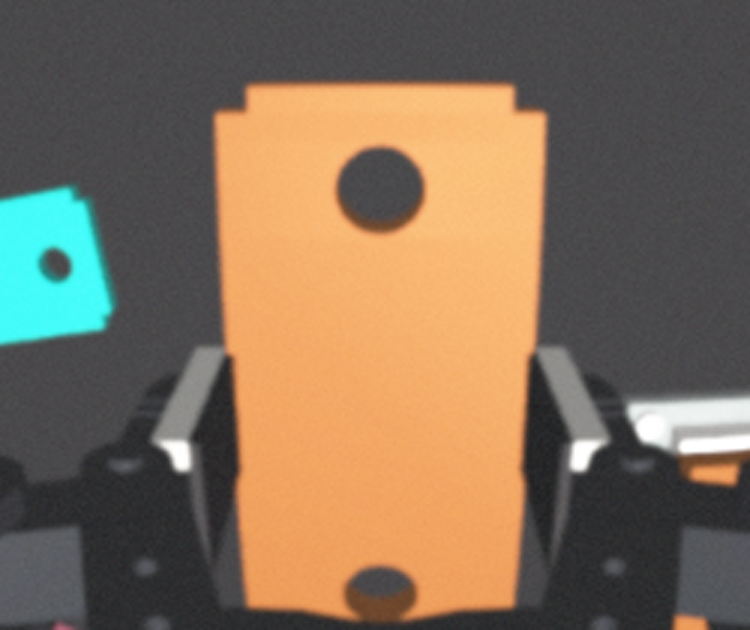

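>>> arm_command:
  moves: [0,0,0,40,0,36,0.3,0,0,0,40,0,36,0.3,0,0,0,40,0,36,0.3,0,0,0,17.5,0,17,0.3,0,0,0,0,20,0,0.3,0,0,0,0,20,0,0.3,0,0,0,0,20,0,0.3,0,0,0,0,0,0,0.3,0,0,0,0,0,0,0.3]

```text
t: 24.35
ee_pos: [0.597, -0.2372, 0.0976]
ee_rot: [-0.555, 0.556, -0.438, 0.436]
contact_force: [-0.2, -0.2, 0.3]
gripper_width: 0.566
```

Run:
```python
from h import *
o=st(); save('wrist','w18.png',(150,90,360,330),3)
```

```text
t 24.35 pos [ 0.597  -0.2372  0.0976] jaw deg 13.63 toolY [-2.9e-03  2.0e-04 -1.0e+00] F [-0.2 -0.2  0.3] w 0.566
```

View pics/w18.png

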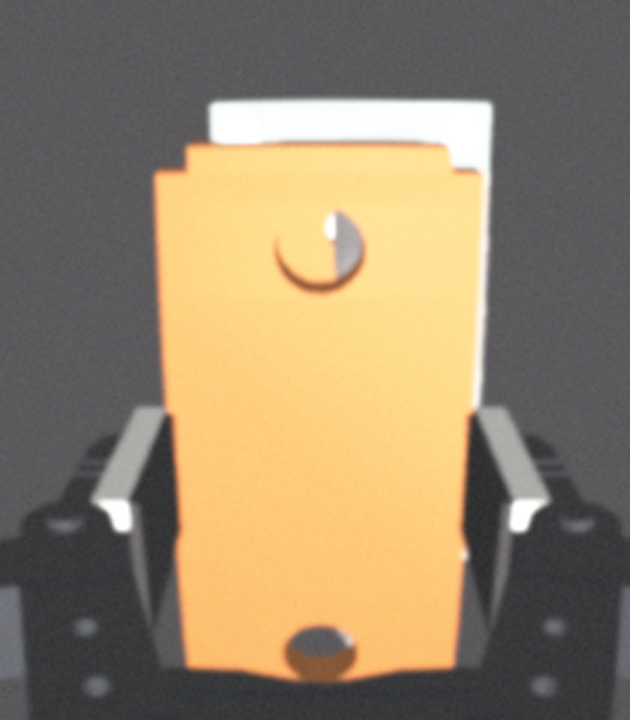

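>>> arm_command:
  moves: [0,0,0,8.5,0,8,0.3,0,0,0,0,0,0,0.3,0,0,0,0,0,0,0.3]

```text
t: 24.7
ee_pos: [0.6083, -0.244, 0.0999]
ee_rot: [0.556, -0.556, 0.436, -0.437]
contact_force: [-0.0, 0.2, -0.8]
gripper_width: 0.565
```

Run:
```python
from h import *
o=st(); save('wrist','w19.png',(150,90,360,330),3)
```

```text
t 24.70 pos [ 0.6083 -0.244   0.0999] jaw deg 13.68 toolY [ 1.5e-03 -6.0e-04 -1.0e+00] F [-0.   0.2 -0.8] w 0.565
```

View pics/w19.png

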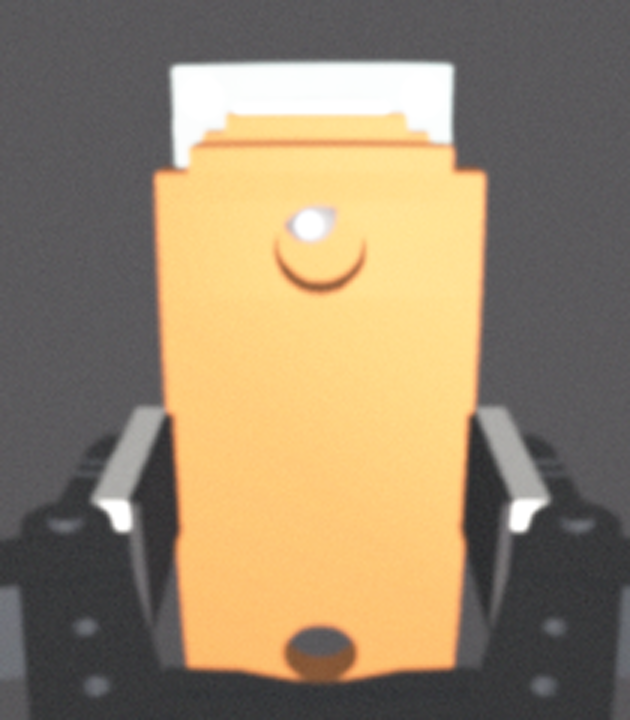

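Run:
```python
from h import *
c=lambda u,v:(150+(u+.5)/3-.5,90+(v+.5)/3-.5)
print('tipA',wtool(c(310,225),.016),'holeA',wtool(c(320.5,248),.0005),'holeB',wtool(c(320.5,654),.0005)); st()
```

```text
tipA [-39.76  16.    -2.94] holeA [-39.13   0.5   -1.18] holeB [36.14  0.5  -1.09]
t 24.75 pos [ 0.6079 -0.2437  0.0996] jaw deg 13.68 toolY [ 9.e-04 -1.e-04 -1.e+00] F [ 0.1  0.4 -0.8] w 0.560
```

>>> arm_command:
  moves: [0,0,0,-0.2,6,-1.5,0.3,0,0,0,0,6,0,0.3,0,0,0,0,0,0,0.3,0,0,0,0,0,0,0.3]

```text
t: 25.15
ee_pos: [0.6058, -0.2435, 0.0862]
ee_rot: [-0.556, 0.556, -0.437, 0.436]
contact_force: [-0.5, 0.4, -0.7]
gripper_width: 0.564
```

Run:
```python
from h import *
o=st(); save('wrist','w20.png',(150,90,360,330),3)
```

```text
t 25.15 pos [ 0.6058 -0.2435  0.0862] jaw deg 13.69 toolY [-1.1e-03  4.0e-04 -1.0e+00] F [-0.5  0.4 -0.7] w 0.564
```

View pics/w20.png

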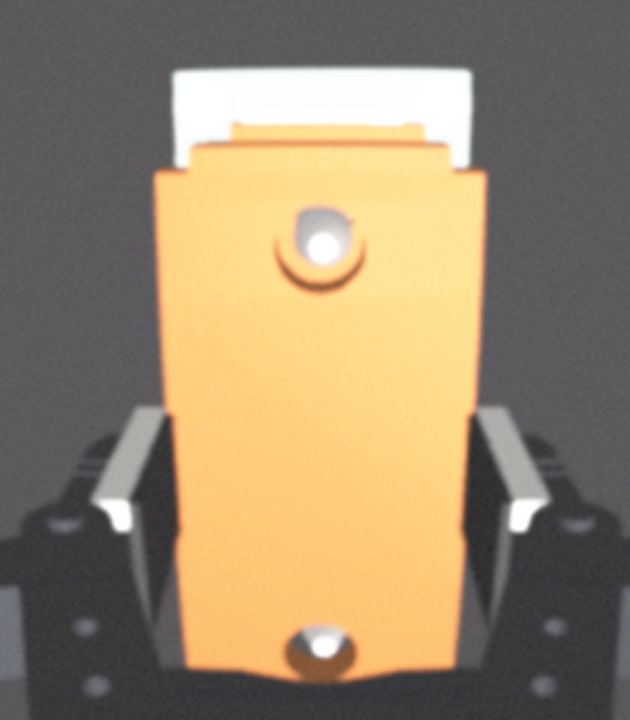

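Both tips show through the holes, at (323,247) and (323,645). I'm lowering and releasing.

>>> arm_command:
  moves: [0,0,0,0,8,0.5,0.3,0,0,0,0,10,0,0.3,0,0,0,0,10,0,0.3,0,0,0,0,7,0,0.3,0,0,0,0,3,0,0.3,0,0,0,0,0,0,0.3]

```text
t: 25.8
ee_pos: [0.6064, -0.2437, 0.0483]
ee_rot: [-0.556, 0.556, -0.437, 0.437]
contact_force: [1.2, -0.2, -0.5]
gripper_width: 0.561
```

>>> arm_command:
  moves: [0,0,0,0,0.5,0,0.3,0,0,0,0,0,0,0.62,0,0,0,0,0,0,0.66,0,0,0,0,0,0,0.72,0,0,0,0,-10,0,0.75,0,0,0,0,-30,0,0.75,0,0,0,0,-40,0,1,0,0,0,0,-40,0,1]

```text
t: 26.6
ee_pos: [0.6063, -0.2437, 0.1699]
ee_rot: [-0.556, 0.556, -0.437, 0.437]
contact_force: [1.1, -0.5, 1.1]
gripper_width: 1.002
```

>>> arm_command:
  moves: [0,0,0,-30,-5,-10,1,0,0,0,-40,0,-10,1,0,0,0,-40,0,0,1,0,0,0,-40,0,0,1,0,0,0,-20,0,0,1,0,0,0,0,0,0,1]

```text
t: 27.2
ee_pos: [0.5469, -0.0785, 0.1733]
ee_rot: [0.558, -0.557, 0.436, -0.434]
contact_force: [-0.0, 0.1, -0.6]
gripper_width: 1.001
```

Run:
```python
from h import *
o=st(); save('wrist','w21.png',None,1.5);save('side','s21.png',(150,110,310,290),4);save('top','t21.png',(130,130,350,260),3.6)
```

```text
t 27.20 pos [ 0.5469 -0.0785  0.1733] jaw deg 14.08 toolY [-6.0e-04  3.4e-03 -1.0e+00] F [-0.   0.1 -0.6] w 1.001
```

View pics/w21.png

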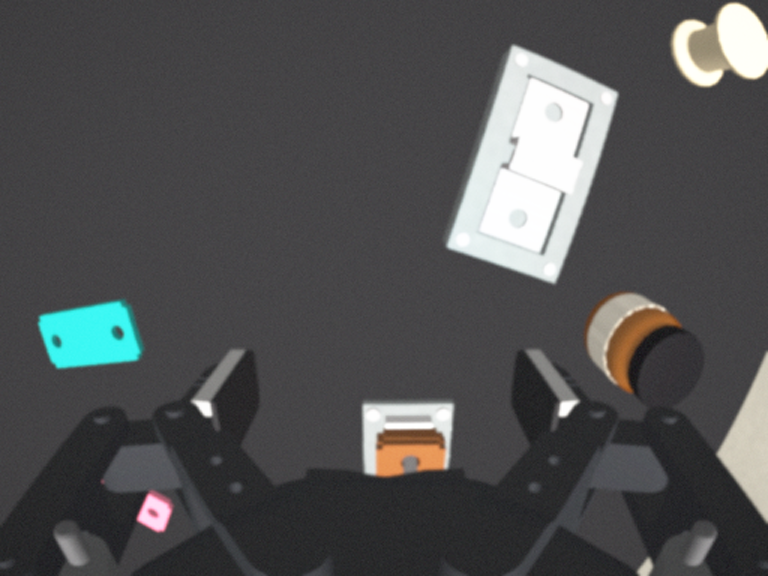

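View pics/s21.png

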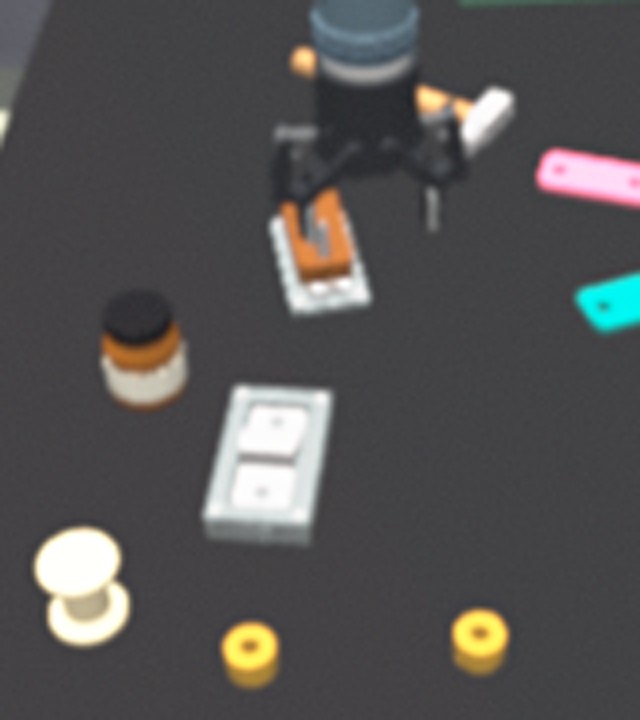

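View pics/t21.png

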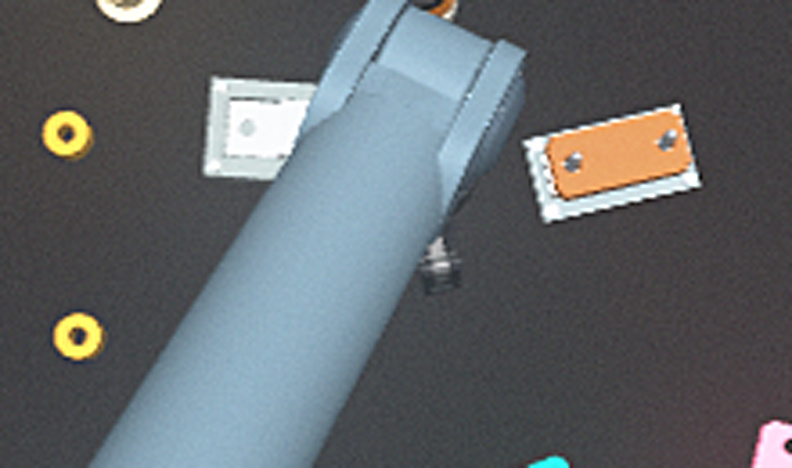

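Run:
```python
from h import *
o=st(); s=1/1.5
f=lambda u,v,z: wrist_plane(((u+.5)*s-.5,(v+.5)*s-.5),z,o)
a=f(554,112,.02);b=f(517.5,217.5,.02);d=b-a;m=(a+b)/2
print(a,b,m,np.linalg.norm(d),np.degrees(np.arctan2(d[1],d[0]))+90)
print('die',np.mean([f(514,46,.025),f(617,93,.025),f(555,282,.025),f(447,246,.025)],0))
j=np.radians(-2.5);X=np.array([np.sin(j),-np.cos(j)]);Z=np.array([np.cos(j),np.sin(j)]); D=m[:2]-o['ee_pos'][:2]; print((D@X*1000).round(1),(D@Z*1000).round(1))
```

```text
t 27.35 pos [ 0.5474 -0.0846  0.1741] jaw deg 13.63 toolY [ 1.5e-03 -8.0e-04 -1.0e+00] F [ 0.  -0.1 -0.2] w 0.995
[0.62942694 0.0450352  0.02      ] [ 0.62332136 -0.03052409  0.02      ] [0.62637415 0.00725555 0.02      ] 0.0758055771098364 -4.619755100716404
die [0.62599888 0.00660614 0.025     ]
-95.2 74.9
```

>>> arm_command:
  moves: [0,0.1,0,0,0,0,1,0,0.1,0,0,0,0,1,0,0.095,0,0,0,0,1,0,0,0,-34,0,24,1,0,0,0,-34,0,24,1,0,0,0,-34,0,24,0.82,0,0,0,0,35,0,0.82,0,0,0,0,35,0,0.82,0,0,0,0,0,0,0.82,0,0,0,0,0,0,0.82]

```text
t: 28.35
ee_pos: [0.6246, 0.0121, 0.1035]
ee_rot: [-0.484, 0.486, -0.514, 0.515]
contact_force: [0.5, 0.3, 0.8]
gripper_width: 0.821
```

Run:
```python
from h import *
o=st(); save('wrist','w22.png',(130,70,390,290),3)
```

```text
t 28.35 pos [0.6246 0.0121 0.1035] jaw deg -3.39 toolY [-7.0e-04 -1.7e-03 -1.0e+00] F [0.5 0.3 0.8] w 0.821
```

View pics/w22.png

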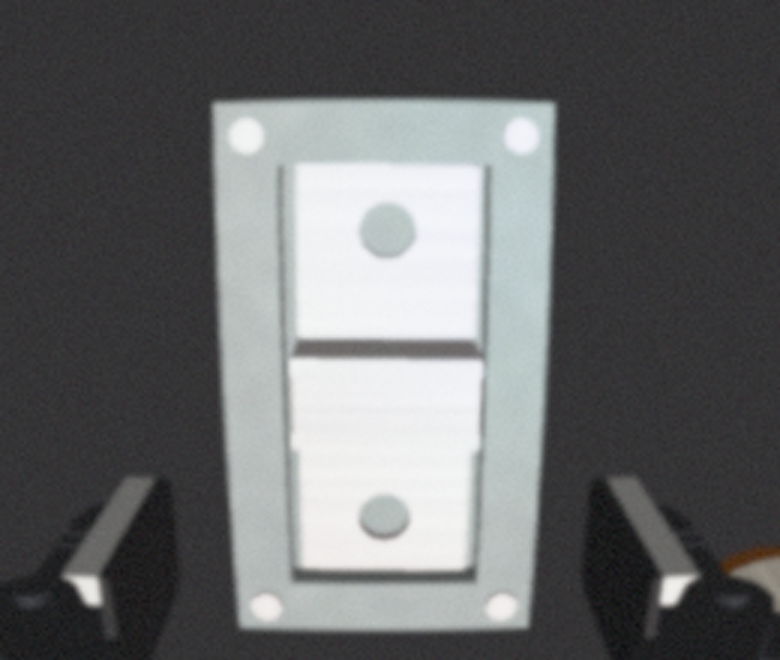

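Run:
```python
from h import *
c=lambda u,v:(130+(u+.5)/3-.5,70+(v+.5)/3-.5)
a=wtool(c(387.5,230.5),.083);b=wtool(c(384,515),.083); print(a,b,(a+b)/2,np.degrees(np.arctan2((b-a)[2],(b-a)[0])))
st()
```

```text
[-40.24  83.     0.41] [34.67 83.   -0.27] [-2.785e+00  8.300e+01  7.000e-02] -0.520091576054959
t 28.40 pos [0.6257 0.0122 0.1048] jaw deg -3.38 toolY [ 0.0021 -0.0012 -1.    ] F [0.6 0.1 0.1] w 0.821
```

>>> arm_command:
  moves: [0,0.01,0,-1.7,20,1,0.82,0,0,0,0,25,0,0.82,0,0,0,0,12,0,0.75,0,0,0,0,8,0,0.7,0,0,0,0,0,0,0.65,0,0,0,0,0,0,0.6,0,0,0,0,0,0,0.4,0,0,0,0,0,0,0.25,0,0,0,0,0,0,0.25]

```text
t: 29.3
ee_pos: [0.627, 0.0159, 0.0398]
ee_rot: [-0.484, 0.482, -0.516, 0.517]
contact_force: [-0.0, -0.2, 5.4]
gripper_width: 0.492
```

>>> arm_command:
  moves: [0,0,0,0,-3,0,0.25,0,0,0,0,-7,0,0.25,0,0,0,0,-10,0,0.25,0,0,0,0,-20,0,0.25,0,0,0,0,-30,0,0.25,0,0,0,0,-30,0,0.25,0,0,0,0,-30,0,0.25,0,0,0,0,-10,0,0.25,0,0,0,0,0,0,0.25,0,0,0,0,0,0,0.25]

```text
t: 30.3
ee_pos: [0.625, 0.0166, 0.1775]
ee_rot: [0.483, -0.484, 0.517, -0.516]
contact_force: [1.0, 0.2, -1.5]
gripper_width: 0.488
```

Run:
```python
from h import *
o=st(); save('wrist','w23.png',(130,70,390,330),2.9)
```

```text
t 30.30 pos [0.625  0.0166 0.1775] jaw deg -3.76 toolY [-1.4e-03  5.0e-04 -1.0e+00] F [ 1.   0.2 -1.5] w 0.488
```

View pics/w23.png

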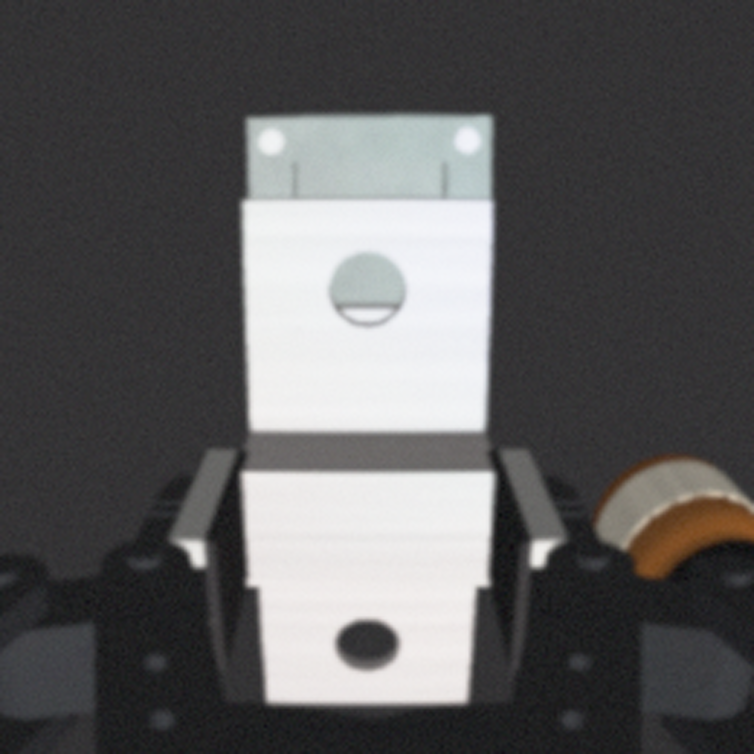

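Run:
```python
from h import *
c=lambda u,v:(130+(u+.5)/2.9-.5,70+(v+.5)/2.9-.5)
a=wtool(c(368,288.5),.0185);b=wtool(c(367,644),.0185); print(a,b,(a+b)/2,np.degrees(np.arctan2((b-a)[2],(b-a)[0])))
o=st()
j=np.radians(13.67);X=np.array([np.sin(j),-np.cos(j)]);Z=np.array([np.cos(j),np.sin(j)]); D=np.array([.6066,-.244])-o['ee_pos'][:2]; print((D@X*1000).round(1),(D@Z*1000).round(1))
```

```text
[-36.56  18.5   -1.2 ] [38.23 18.5  -1.32] [ 0.835 18.5   -1.26 ] -0.09193057416094362
t 30.35 pos [0.6245 0.0167 0.1767] jaw deg -3.77 toolY [-2.9e-03  3.0e-04 -1.0e+00] F [ 0.1  0.7 -1.2] w 0.491
249.1 -79.0
```

>>> arm_command:
  moves: [0,-0.1,0,0,0,0,0.25,0,-0.1,0,0,0,0,0.25,0,-0.104,0,0,0,0,0.25,0,0,0,35,0,-11,0.25,0,0,0,35,0,-11,0.25,0,0,0,35,0,-11,0.25,0,0,0,35,0,-11,0.25,0,0,0,35,0,-11,0.25,0,0,0,35,0,-11,0.25,0,0,0,37,0,-13,0.25]

```text
t: 31.35
ee_pos: [0.6062, -0.2425, 0.1758]
ee_rot: [-0.556, 0.556, -0.438, 0.435]
contact_force: [0.2, -0.2, -1.0]
gripper_width: 0.491
```

>>> arm_command:
  moves: [0,0,0,0,0,0,0.25,0,0,0,0,30,0,0.25,0,0,0,0,25,0,0.25,0,0,0,0,8,0,0.25,0,0,0,0,0,0,0.25,0,0,0,0,0,0,0.25]

```text
t: 31.95
ee_pos: [0.6074, -0.2425, 0.1155]
ee_rot: [-0.556, 0.556, -0.437, 0.437]
contact_force: [0.3, -0.1, -1.4]
gripper_width: 0.495
```

Run:
```python
from h import *
o=st(); save('wrist','w24.png',(130,70,390,330),2.9); save('side','s24.png',(190,110,290,210),6)
```

```text
t 31.95 pos [ 0.6074 -0.2425  0.1155] jaw deg 13.65 toolY [-1.e-04 -5.e-04 -1.e+00] F [ 0.3 -0.1 -1.4] w 0.495
```

View pics/w24.png

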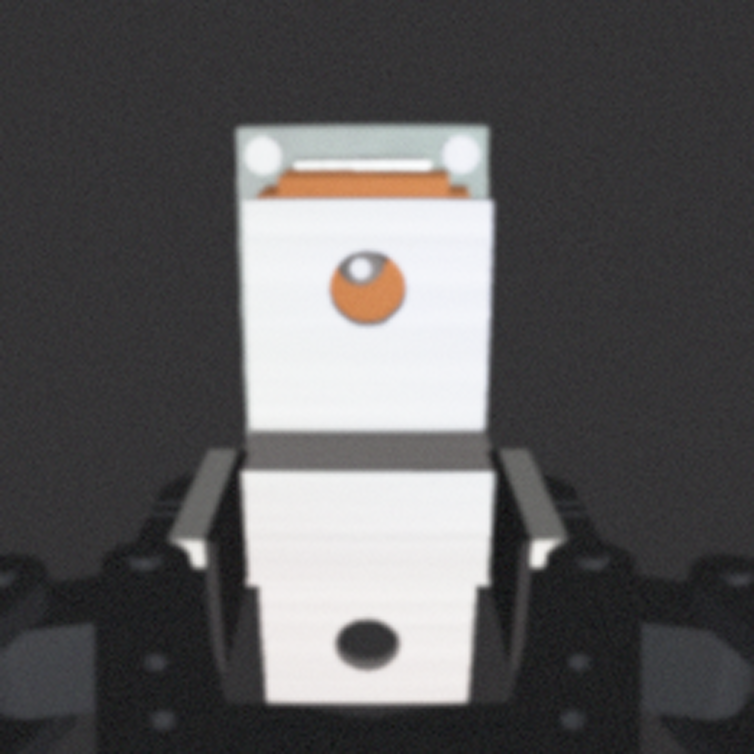

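View pics/s24.png

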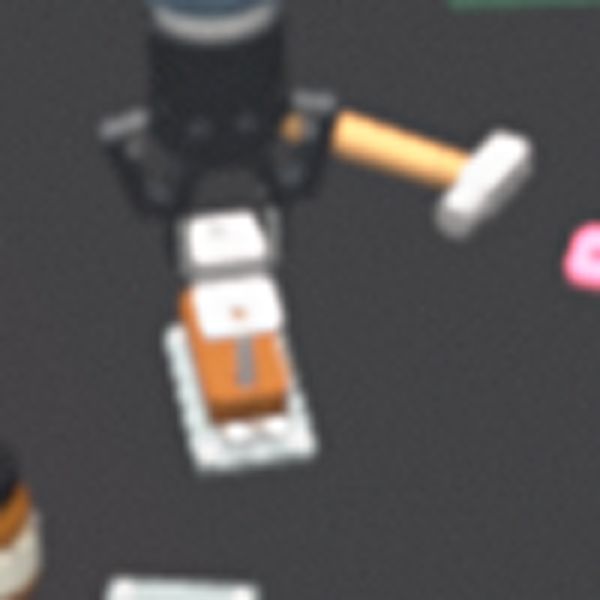

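Run:
```python
from h import *
c=lambda u,v:(130+(u+.5)/2.9-.5,70+(v+.5)/2.9-.5)
a=wtool(c(368,288.5),.0185);b=wtool(c(367.5,644),.0185); print(a,b,(a+b)/2,'tip',wtool(c(360,268),.033))
```

```text
[-36.95  18.5   -1.14] [37.83 18.5  -1.16] [ 0.44 18.5  -1.15] tip [-38.05  33.    -2.69]
```

>>> arm_command:
  moves: [0,0,0,-0.8,5,-1.4,0.25,0,0,0,0,5,0,0.25,0,0,0,0,3,0,0.25,0,0,0,0,0,0,0.25,0,0,0,0,0,0,0.25]

```text
t: 32.55
ee_pos: [0.6056, -0.2419, 0.1021]
ee_rot: [-0.556, 0.556, -0.437, 0.437]
contact_force: [0.2, -0.6, -1.6]
gripper_width: 0.491
```

Run:
```python
from h import *
o=st(); save('wrist','w25.png',(130,70,390,330),2.9)
```

```text
t 32.55 pos [ 0.6056 -0.2419  0.1021] jaw deg 13.64 toolY [-3.e-04  1.e-04 -1.e+00] F [ 0.2 -0.6 -1.6] w 0.491
```

View pics/w25.png

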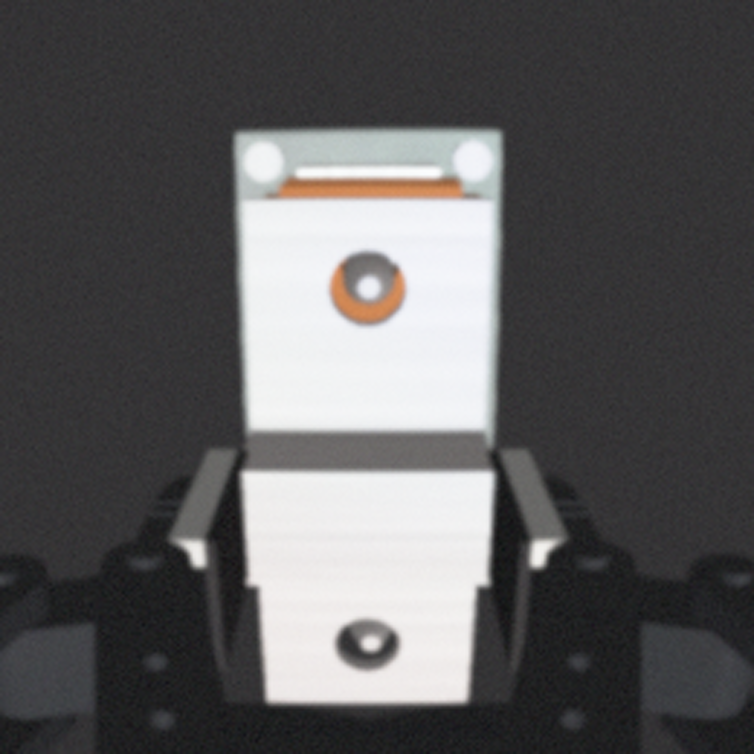

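>>> arm_command:
  moves: [0,0,0,0,8,0.4,0.25,0,0,0,0,8,0,0.25,0,0,0,0,8,0,0.25,0,0,0,0,5,0,0.25,0,0,0,0,2,0,0.25,0,0,0,0,0,0,0.25]

```text
t: 33.2
ee_pos: [0.6058, -0.2418, 0.0707]
ee_rot: [-0.556, 0.556, -0.437, 0.437]
contact_force: [-0.0, 0.4, -1.8]
gripper_width: 0.491
```

Run:
```python
from h import *
o=st(); save('wrist','w26.png',(130,70,390,330),2.9); save('side','s26.png',(190,110,290,210),6)
```

```text
t 33.20 pos [ 0.6058 -0.2418  0.0707] jaw deg 13.64 toolY [-9.e-04  2.e-04 -1.e+00] F [-0.   0.4 -1.8] w 0.491
```

View pics/w26.png

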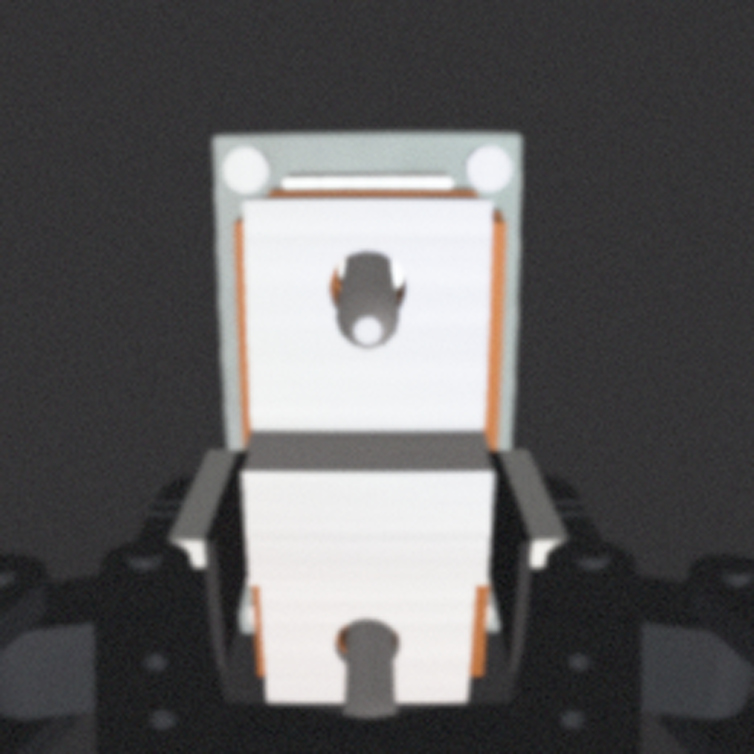

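View pics/s26.png

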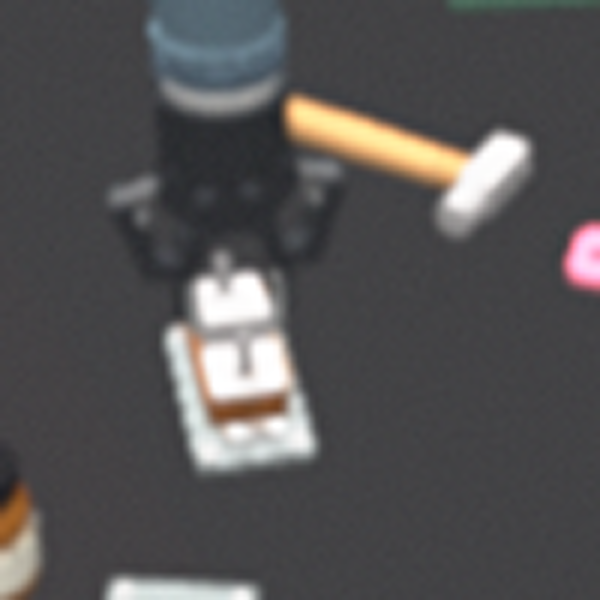

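>>> arm_command:
  moves: [0,0,0,0,1,0,0.25,0,0,0,0,0,0,0.25]

```text
t: 33.5
ee_pos: [0.6062, -0.242, 0.0705]
ee_rot: [0.556, -0.556, 0.437, -0.437]
contact_force: [0.1, -0.3, -1.1]
gripper_width: 0.492
```

>>> arm_command:
  moves: [0,0,0,0,1,0,0.25,0,0,0,0,0,0,0.25]

```text
t: 33.7
ee_pos: [0.6063, -0.242, 0.0698]
ee_rot: [0.556, -0.556, 0.437, -0.437]
contact_force: [-0.9, 0.2, 2.1]
gripper_width: 0.488
```

>>> arm_command:
  moves: [0,0,0,0,0,0,0.55,0,0,0,0,0,0,0.6,0,0,0,0,0,0,0.7,0,0,0,0,-5,0,0.7,0,0,0,0,-20,0,0.7,0,0,0,0,-30,0,0.7,0,0,0,0,-35,0,1,0,0,0,-30,-25,0,1,0,0,0,-40,0,0,1,0,0,0,-40,0,0,1]

```text
t: 34.7
ee_pos: [0.581, -0.1355, 0.1875]
ee_rot: [0.556, -0.554, 0.436, -0.439]
contact_force: [0.3, 0.4, 0.4]
gripper_width: 1.0
```

>>> arm_command:
  moves: [0,0,0,-40,0,-10,1,0,0,0,-40,0,-10,1,0,0,0,-40,0,-10,1,0,0,0,-40,0,-10,1,0,0,0,-40,0,-20,1,0,0,0,-30,0,-20,1,0,0,0,0,0,0,1,0,0,0,0,0,0,1]

```text
t: 35.5
ee_pos: [0.4482, 0.0707, 0.1851]
ee_rot: [0.557, -0.555, 0.437, -0.436]
contact_force: [-0.6, -0.6, -0.0]
gripper_width: 1.003
```

Run:
```python
from h import *
o=st(); save('wrist','w27.png',None,1.5); save('side','s27.png',(150,110,310,290),4);save('top','t27.png',(130,130,350,260),3.6)
```

```text
t 35.50 pos [0.4482 0.0707 0.1851] jaw deg 13.78 toolY [ 0.001   0.0031 -1.    ] F [-0.6 -0.6 -0. ] w 1.003
```

View pics/w27.png

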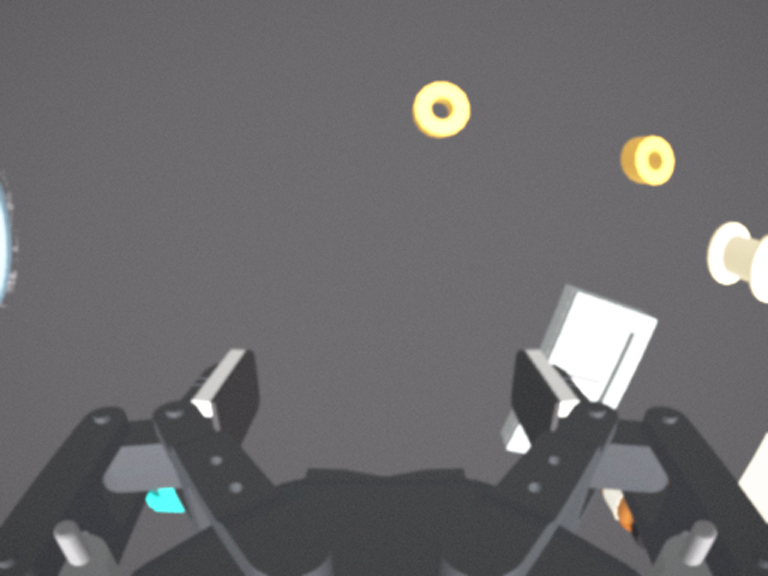

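View pics/s27.png

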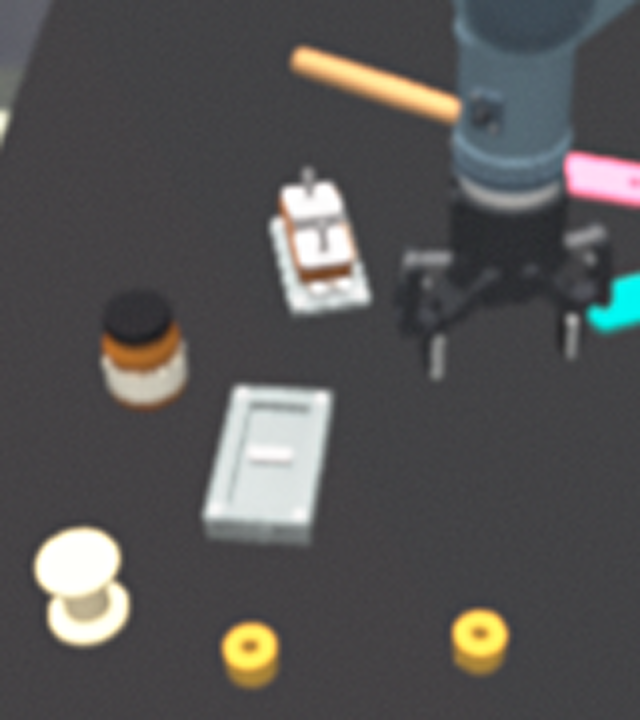

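View pics/t27.png

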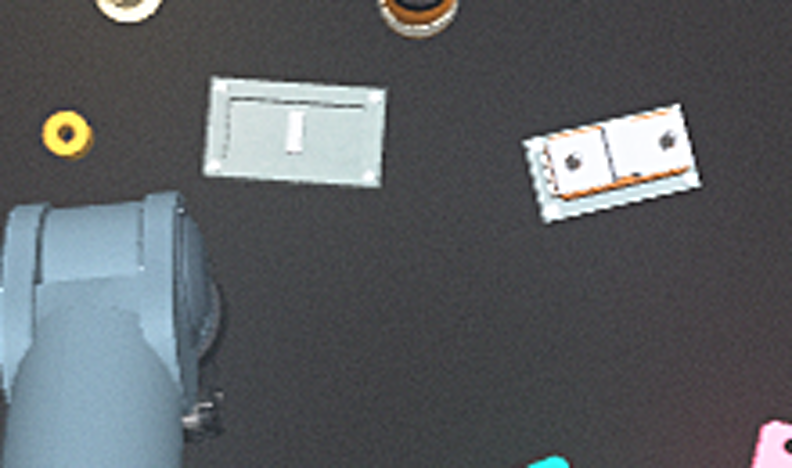

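Run:
```python
from h import *
o=st(); s=1/1.5
print(wtool(((441.5)*s,108.5*s),.184-.025), wtool(((654.5)*s,160*s),.184-.025))
delta(o,[.459,.182,.05]);delta(o,[.621,.198,.05])
```

```text
t 35.65 pos [0.4495 0.0681 0.1851] jaw deg 13.44 toolY [ 1.9e-03  1.0e-04 -1.0e+00] F [ 0.9 -0.4  0.2] w 1.001
[-104.56  159.     35.16] [-81.68 159.   195.66]
tool shift mm [-108.7  135.1   35.4] ry None
tool shift mm [-86.6 135.4 196.7] ry None
```

>>> arm_command:
  moves: [0,0,0,-36,0,12,1,0,0,0,-36,0,12,1,0,0,0,-34,0,12,1,0,0,0,0,30,0,1,0,0,0,0,30,0,1,0,0,0,0,24,0,0.8,0,0,0,0,0,0,0.7,0,0,0,0,0,0,0.7]

```text
t: 36.45
ee_pos: [0.4594, 0.1793, 0.1004]
ee_rot: [-0.555, 0.556, -0.437, 0.439]
contact_force: [1.1, 0.2, 0.3]
gripper_width: 0.703
```

Run:
```python
from h import *
o=st(); save('wrist','w28.png',(130,70,390,330),2.9)
```

```text
t 36.45 pos [0.4594 0.1793 0.1004] jaw deg 13.45 toolY [ 3.e-04 -2.e-03 -1.e+00] F [1.1 0.2 0.3] w 0.703
```

View pics/w28.png

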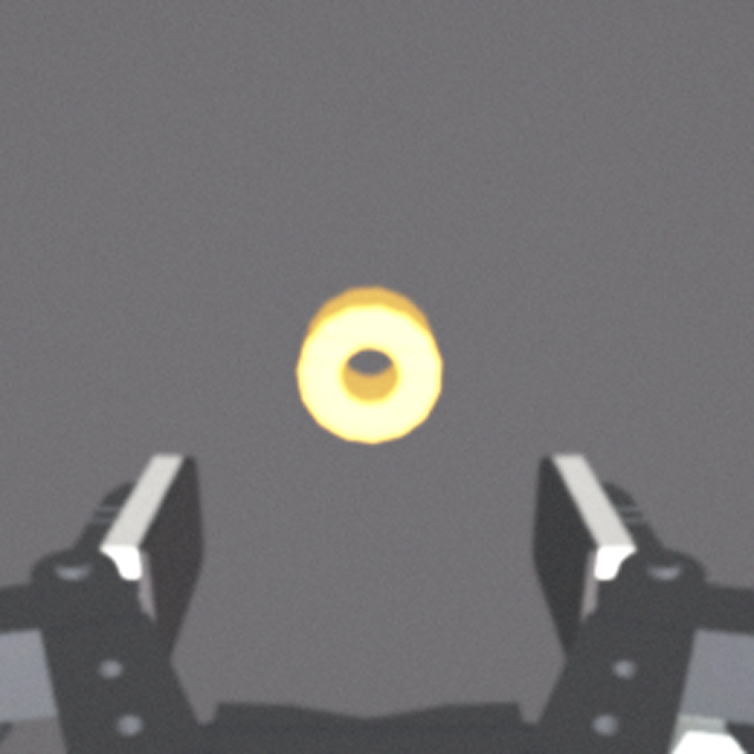

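Run:
```python
from h import *
c=lambda u,v:(130+(u+.5)/2.9-.5,70+(v+.5)/2.9-.5)
print(wtool(c(370,374),.075)); st()
```

```text
[-3.69 75.   -0.61]
t 36.50 pos [0.4599 0.18   0.1012] jaw deg 13.48 toolY [ 1.8e-03 -3.0e-04 -1.0e+00] F [-0.3  0.6  0.4] w 0.704
```

>>> arm_command:
  moves: [0,0,0,-2.6,20,0.5,0.7,0,0,0,0,30,0,0.7,0,0,0,0,20,0,0.7,0,0,0,0,13,0,0.65,0,0,0,0,0,0,0.55,0,0,0,0,0,0,0.45,0,0,0,0,0,0,0.3,0,0,0,0,0,0,0.2,0,0,0,0,0,0,0.2]

```text
t: 37.4
ee_pos: [0.4595, 0.1842, 0.0189]
ee_rot: [0.557, -0.555, 0.437, -0.437]
contact_force: [-1.3, -1.1, 7.2]
gripper_width: 0.392
```

>>> arm_command:
  moves: [0,0,0,0,-5,0,0.2,0,0,0,0,-15,0,0.2,0,0,0,0,-30,0,0.2,0,0,0,0,-30,0,0.2,0,0,0,0,-40,0,0.2,0,0,0,0,-30,0,0.2,0,0,0,0,0,0,0.2,0,0,0,0,0,0,0.2]

```text
t: 38.2
ee_pos: [0.4578, 0.1844, 0.1676]
ee_rot: [0.557, -0.555, 0.437, -0.437]
contact_force: [-0.2, -0.4, -2.4]
gripper_width: 0.394
```

Run:
```python
from h import *
o=st(); save('wrist','w29.png',(130,70,390,330),2.9)
print('pin targets'); j=np.radians(13.67);X=np.array([np.sin(j),-np.cos(j)])
for s in (38,-38): delta(o,[*(np.array([.6066,-.2440])+X*s/1000),.15],13.67)
```

```text
t 38.20 pos [0.4578 0.1844 0.1676] jaw deg 13.67 toolY [ 4.0e-04  2.1e-03 -1.0e+00] F [-0.2 -0.4 -2.4] w 0.394
pin targets
tool shift mm [489.4  16.7  43.3] ry 0.0
tool shift mm [413.4  16.9  43.3] ry 0.0
```

View pics/w29.png

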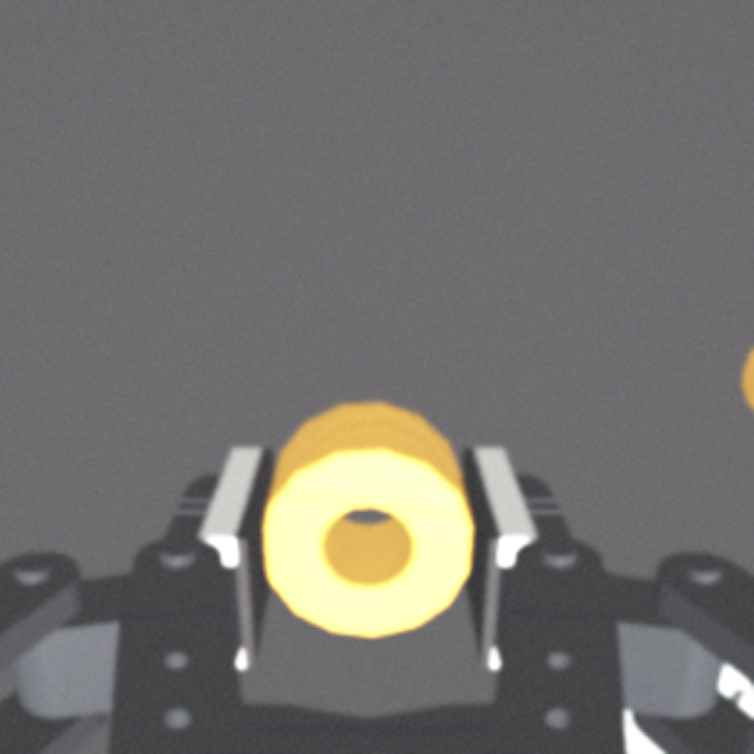

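Run:
```python
from h import *
c=lambda u,v:(130+(u+.5)/2.9-.5,70+(v+.5)/2.9-.5)
print(wtool(c(368,547),-.008),wtool(c(368,543.5),-.008)); st()
```

```text
[-0.04 -8.   -1.1 ] [-0.69 -8.   -1.1 ]
t 38.25 pos [0.4569 0.1839 0.1666] jaw deg 13.66 toolY [-1.5e-03  2.0e-04 -1.0e+00] F [ 0.1  1.1 -2.1] w 0.395
```

>>> arm_command:
  moves: [0,0,0,44,0,4,0.2,0,0,0,44,0,4,0.2,0,0,0,44,0,4,0.2,0,0,0,44,0,4,0.2,0,0,0,44,0,4,0.2,0,0,0,44,0,4,0.2,0,0,0,44,0,4,0.2,0,0,0,44,0,4,0.2,0,0,0,44,0,4,0.2,0,0,0,44,0,4,0.2]

```text
t: 39.25
ee_pos: [0.5994, -0.2353, 0.164]
ee_rot: [-0.555, 0.556, -0.439, 0.435]
contact_force: [0.0, 0.1, 0.0]
gripper_width: 0.396
```

>>> arm_command:
  moves: [0,0,0,44,0,3,0.2,0,0,0,44,0,0,0.2,0,0,0,0,20,0,0.2,0,0,0,0,20,0,0.2,0,0,0,0,0,0,0.2,0,0,0,0,0,0,0.2]

```text
t: 39.85
ee_pos: [0.6237, -0.316, 0.1245]
ee_rot: [0.556, -0.556, 0.438, -0.435]
contact_force: [0.0, 0.1, -0.2]
gripper_width: 0.391
```

Run:
```python
from h import *
o=st(); save('wrist','w30.png',(100,0,400,330),2.4)
j=np.radians(13.67);X=np.array([np.sin(j),-np.cos(j)])
for s in (38,-38): delta(o,[*(np.array([.6066,-.2440])+X*s/1000),.082],13.67)
```

```text
t 39.85 pos [ 0.6237 -0.316   0.1245] jaw deg 13.78 toolY [-0.004   0.0034 -1.    ] F [ 0.   0.1 -0.2] w 0.391
tool shift mm [-35.8  42.6   0.6] ry 0.002
tool shift mm [-111.8   42.9    0.8] ry 0.002
```

View pics/w30.png

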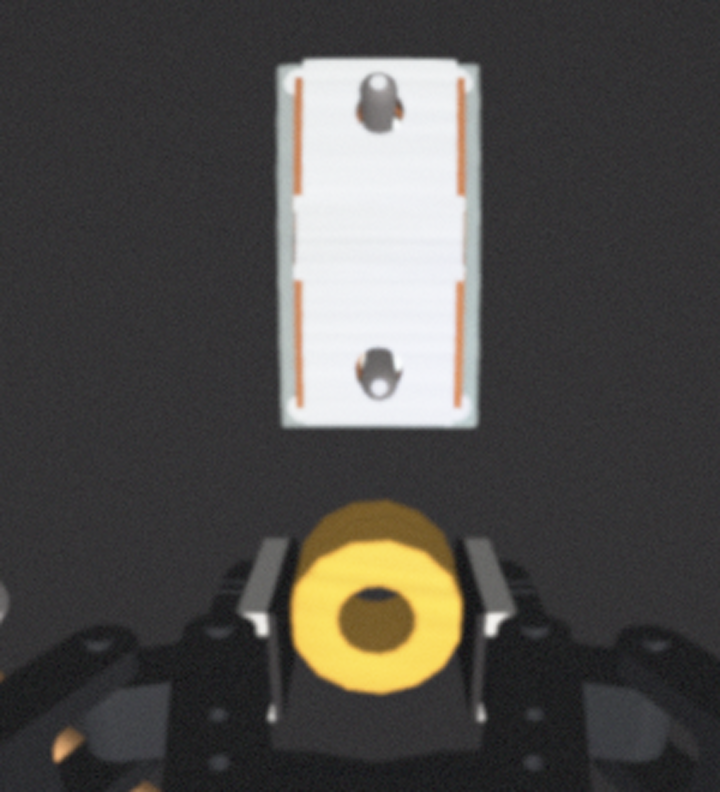

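Run:
```python
from h import *
c=lambda u,v:(100+(u+.5)/2.4-.5,(v+.5)/2.4-.5)
for y in (.0425,.045): print('A',wtool(c(378.5,388),y),'B',wtool(c(378.5,82),y))
print('bore',wtool(c(377,621),-.008)); st()
```

```text
A [-36.79  42.5   -0.64] B [-112.55   42.5    -0.73]
A [-36.35  45.    -0.63] B [-113.2    45.     -0.73]
bore [ 0.05 -8.   -0.99]
t 39.90 pos [ 0.6246 -0.3167  0.1261] jaw deg 13.79 toolY [-0.0014  0.0018 -1.    ] F [ 0.5  1.  -0.9] w 0.397
```

>>> arm_command:
  moves: [0,0,0,-20,0,0.4,0.2,0,0,0,-16.5,0,0,0.2,0,0,0,0,10,0,0.2,0,0,0,0,8,0,0.2,0,0,0,0,0,0,0.2,0,0,0,0,0,0,0.2]

```text
t: 40.5
ee_pos: [0.6156, -0.2845, 0.109]
ee_rot: [-0.555, 0.556, -0.437, 0.437]
contact_force: [-0.0, 0.1, -0.5]
gripper_width: 0.392
```

Run:
```python
from h import *
o=st(); save('wrist','w31.png',(130,60,380,300),2.4);save('side','s31.png',(190,110,290,210),5.5)
```

```text
t 40.50 pos [ 0.6156 -0.2845  0.109 ] jaw deg 13.58 toolY [-6.e-04 -7.e-04 -1.e+00] F [-0.   0.1 -0.5] w 0.392
```

View pics/w31.png

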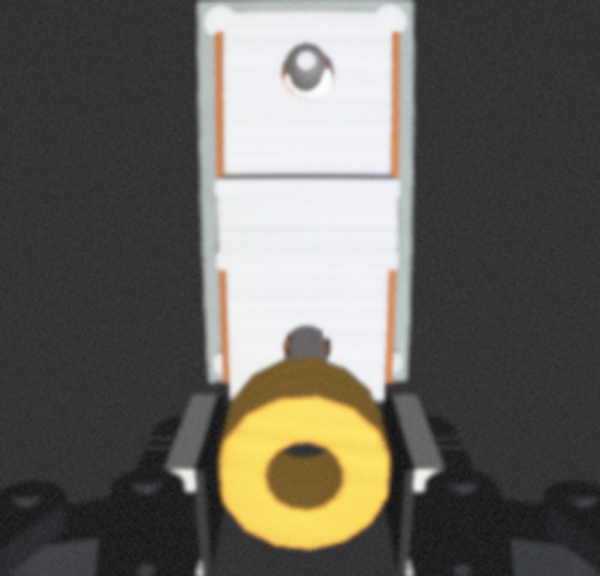

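View pics/s31.png

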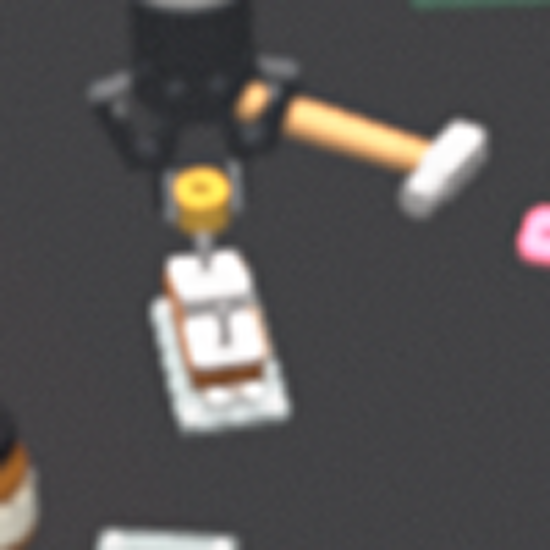

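Run:
```python
from h import *
c=lambda u,v:(130+(u+.5)/2.4-.5,60+(v+.5)/2.4-.5)
print('B',wtool(c(306,60),.027),'bore',wtool(c(305,474),-.008)); st()
```

```text
B [-80.6   27.    -0.86] bore [-0.62 -8.   -1.  ]
t 40.60 pos [ 0.616  -0.2848  0.1096] jaw deg 13.57 toolY [ 4.e-04 -1.e-03 -1.e+00] F [-0.2 -0.3 -1.4] w 0.396
```

>>> arm_command:
  moves: [0,0,0,-4.4,0,0,0.2,0,0,0,0,0,0,0.2,0,0,0,0,0,0,0.2]

```text
t: 40.9
ee_pos: [0.6152, -0.2791, 0.1094]
ee_rot: [0.556, -0.556, 0.437, -0.437]
contact_force: [-0.5, -0.5, -1.4]
gripper_width: 0.39
```

Run:
```python
from h import *
o=st(); save('wrist','w32.png',(130,60,380,300),2.4)
delta(o,[.6154,-.2800,.11])
```

```text
t 40.90 pos [ 0.6152 -0.2791  0.1094] jaw deg 13.66 toolY [ 2.e-04  1.e-04 -1.e+00] F [-0.5 -0.5 -1.4] w 0.390
tool shift mm [ 0.9 -0.6 -0. ] ry None
```

View pics/w32.png

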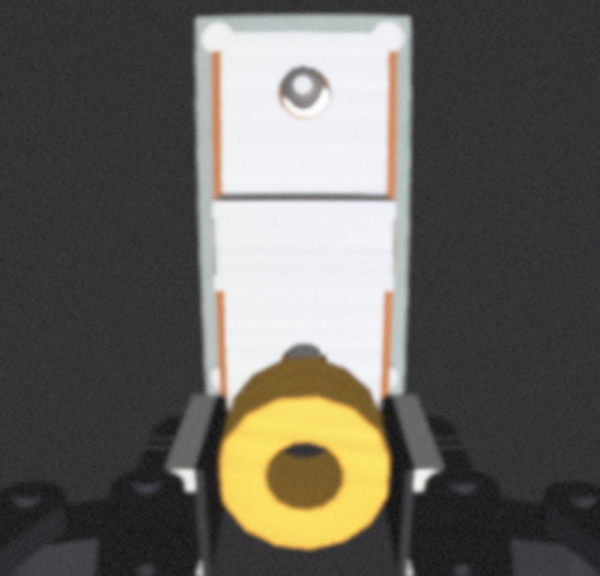

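Run:
```python
from h import *
c=lambda u,v:(130+(u+.5)/2.4-.5,60+(v+.5)/2.4-.5)
print('B',wtool(c(303,84.5),.027),'bore',wtool(c(305,474),-.008)); st()
```

```text
B [-75.15  27.    -1.5 ] bore [-0.62 -8.   -0.99]
t 40.95 pos [ 0.6151 -0.2793  0.1094] jaw deg 13.65 toolY [ 2.e-04 -0.e+00 -1.e+00] F [ 0.1  0.3 -0.4] w 0.391
```

>>> arm_command:
  moves: [0,0,0,1,0,-0.4,0.2,0,0,0,0,5,0,0.2,0,0,0,0,5,0,0.2,0,0,0,0,4,0,0.2,0,0,0,0,0,0,0.2]

```text
t: 41.45
ee_pos: [0.6142, -0.2799, 0.094]
ee_rot: [-0.556, 0.556, -0.438, 0.436]
contact_force: [-1.1, 0.1, -0.9]
gripper_width: 0.395
```

Run:
```python
from h import *
o=st(); save('wrist','w33.png',(130,60,380,300),2.4);save('side','s33.png',(190,110,290,210),5.5)
```

```text
t 41.45 pos [ 0.6142 -0.2799  0.094 ] jaw deg 13.64 toolY [-2.e-03  9.e-04 -1.e+00] F [-1.1  0.1 -0.9] w 0.395
```

View pics/w33.png

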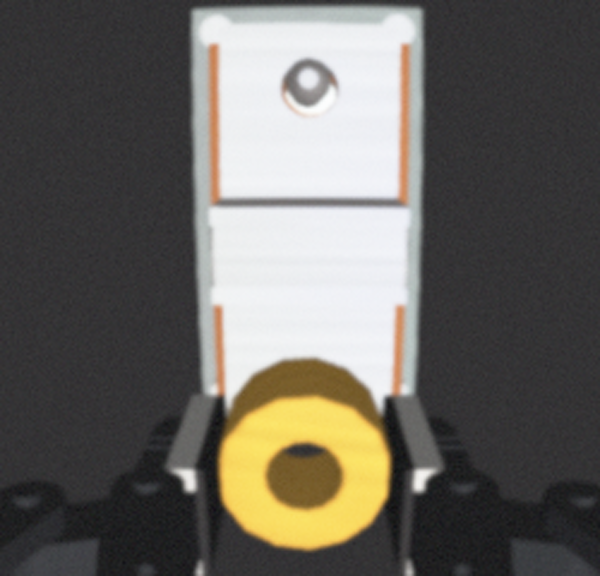

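View pics/s33.png

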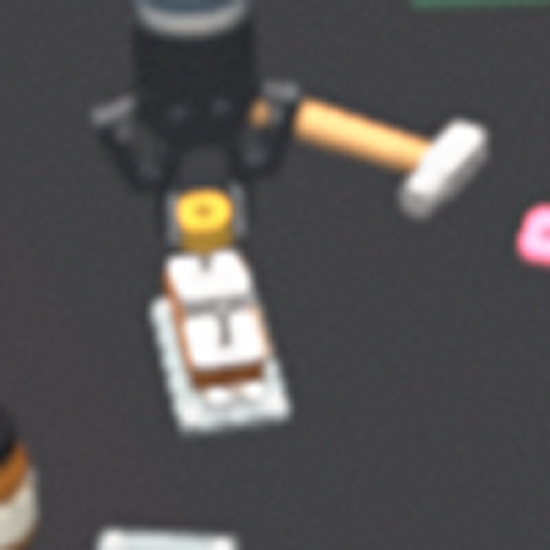

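>>> arm_command:
  moves: [0,0,0,0,4,0.6,0.2,0,0,0,0,4,0,0.2,0,0,0,0,0,0,0.2]

```text
t: 41.85
ee_pos: [0.615, -0.2798, 0.0864]
ee_rot: [-0.556, 0.556, -0.438, 0.437]
contact_force: [-0.3, 0.5, -1.1]
gripper_width: 0.397
```

>>> arm_command:
  moves: [0,0,0,0,5,0,0.2,0,0,0,0,5,0,0.2,0,0,0,0,3,0,0.2,0,0,0,0,0,0,0.2]

```text
t: 42.25
ee_pos: [0.615, -0.2799, 0.0734]
ee_rot: [-0.556, 0.556, -0.438, 0.437]
contact_force: [0.0, -0.1, -1.1]
gripper_width: 0.395
```

Run:
```python
from h import *
o=st(); save('wrist','w34.png',(130,60,380,300),2.4);save('side','s34.png',(190,110,290,210),5.5)
```

```text
t 42.25 pos [ 0.615  -0.2799  0.0734] jaw deg 13.64 toolY [-1.3e-03  6.0e-04 -1.0e+00] F [ 0.  -0.1 -1.1] w 0.395
```

View pics/w34.png

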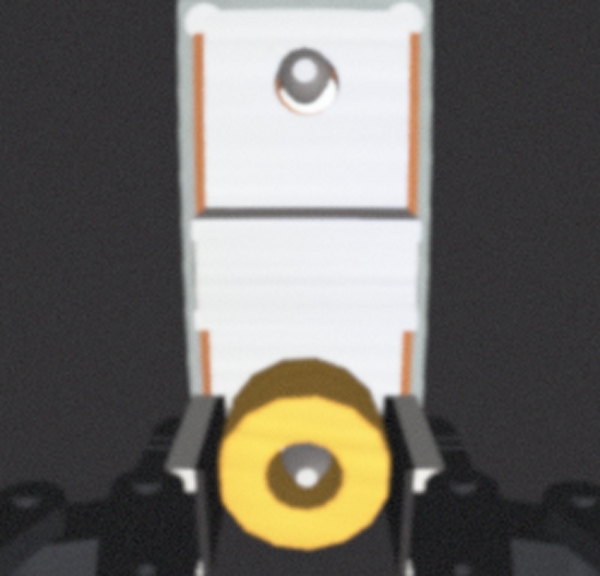

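View pics/s34.png

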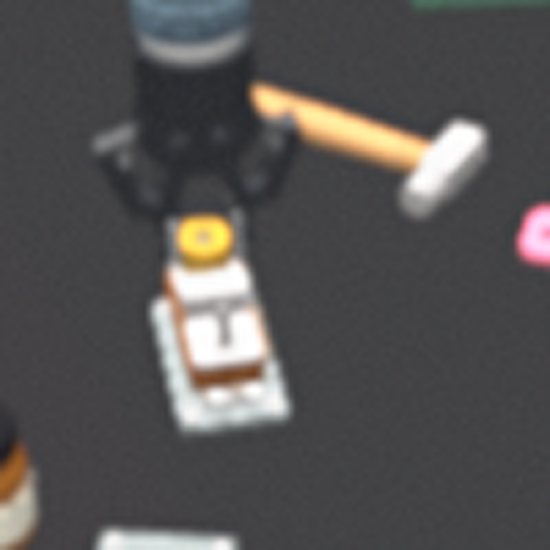

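The pin tip sits centred in the bore at (306,477). I'm lowering until it makes contact.

>>> arm_command:
  moves: [0,0,0,0,3,0,0.2,0,0,0,0,1,0,0.2,0,0,0,0,0,0,0.2]

```text
t: 42.65
ee_pos: [0.6153, -0.2801, 0.07]
ee_rot: [-0.556, 0.556, -0.437, 0.437]
contact_force: [0.7, 0.1, -0.5]
gripper_width: 0.393
```

>>> arm_command:
  moves: [0,0,0,0,1,0,0.2,0,0,0,0,0,0,0.2]

```text
t: 42.85
ee_pos: [0.6154, -0.2802, 0.0692]
ee_rot: [-0.556, 0.556, -0.437, 0.437]
contact_force: [-1.0, 1.4, -0.9]
gripper_width: 0.391
```

>>> arm_command:
  moves: [0,0,0,0,1,0,0.2,0,0,0,0,0,0,0.2]

```text
t: 43.05
ee_pos: [0.6155, -0.2803, 0.0691]
ee_rot: [0.556, -0.556, 0.437, -0.437]
contact_force: [-0.8, 0.8, 3.1]
gripper_width: 0.391
```

>>> arm_command:
  moves: [0,0,0,0,-0.5,0,0.45,0,0,0,0,0,0,0.55,0,0,0,0,0,0,0.65,0,0,0,0,-5,0,0.65,0,0,0,0,-20,0,0.65,0,0,0,0,-35,0,0.7,0,0,0,0,-35,0,0.8,0,0,0,0,-10,0,0.8,0,0,0,0,0,0,0.8]

```text
t: 43.95
ee_pos: [0.6171, -0.2817, 0.1777]
ee_rot: [0.556, -0.555, 0.435, -0.439]
contact_force: [-0.9, -1.0, -0.1]
gripper_width: 0.796
```

Run:
```python
from h import *
o=st(); save('wrist','w35.png',(130,60,380,300),2.4);save('side','s35.png',(150,110,310,290),3.3)
delta(o,[.6213,.198,.05])
```

```text
t 43.95 pos [ 0.6171 -0.2817  0.1777] jaw deg 13.62 toolY [ 0.0059 -0.0023 -1.    ] F [-0.9 -1.  -0.1] w 0.796
tool shift mm [-465.6  126.6  116.4] ry None
```

View pics/w35.png

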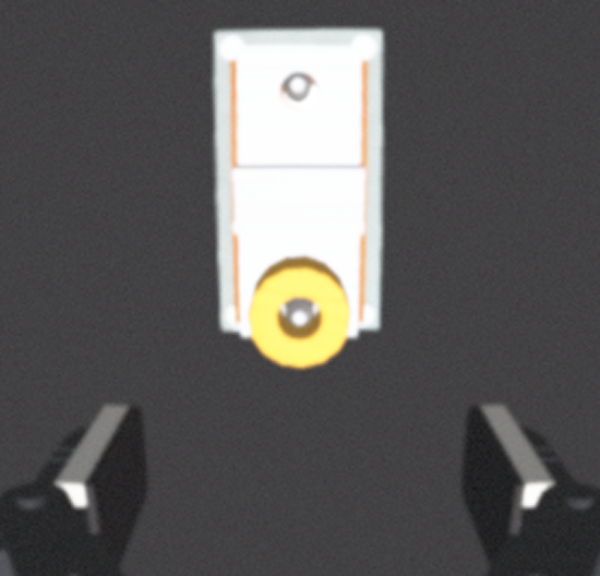

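View pics/s35.png

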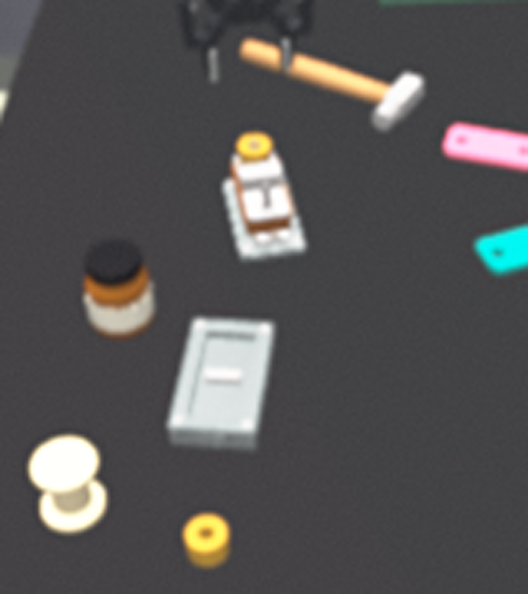

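>>> arm_command:
  moves: [0,0,0,-43,0,10.5,0.8,0,0,0,-43,0,10.5,0.8,0,0,0,-43,0,10.5,0.8,0,0,0,-43,0,10.5,0.8,0,0,0,-43,0,10.5,0.8,0,0,0,-43,0,10.5,0.8,0,0,0,-43,0,10.5,0.8,0,0,0,-43,0,10.5,0.8,0,0,0,-43,0,10.5,0.8,0,0,0,-43,0,10.5,0.8]

```text
t: 45.05
ee_pos: [0.6142, 0.1642, 0.1716]
ee_rot: [-0.555, 0.557, -0.438, 0.436]
contact_force: [-0.2, -0.7, -0.8]
gripper_width: 0.797
```

>>> arm_command:
  moves: [0,0,0,-36,0,11,0.8,0,0,0,0,0,0,0.8,0,0,0,0,25,0,0.75,0,0,0,0,25,0,0.75,0,0,0,0,24,0,0.7,0,0,0,0,0,0,0.7,0,0,0,0,0,0,0.7]

```text
t: 45.75
ee_pos: [0.6172, 0.1991, 0.0984]
ee_rot: [-0.555, 0.557, -0.438, 0.437]
contact_force: [-0.7, -0.2, 0.3]
gripper_width: 0.7
```

Run:
```python
from h import *
o=st(); save('wrist','w36.png',(130,60,390,320),2.3)
```

```text
t 45.75 pos [0.6172 0.1991 0.0984] jaw deg 13.61 toolY [-0.0029 -0.0017 -1.    ] F [-0.7 -0.2  0.3] w 0.700
```

View pics/w36.png

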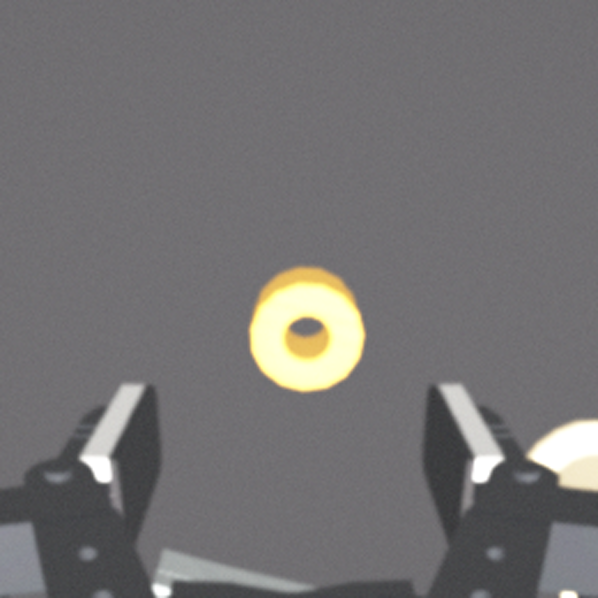

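Run:
```python
from h import *
c=lambda u,v:(130+(u+.5)/2.3-.5,60+(v+.5)/2.3-.5)
print(wtool(c(307,337),.075)); o=st(); delta(o,[.6213,.198,.0])
```

```text
[ 2.12 75.    3.74]
t 45.80 pos [0.6184 0.1994 0.0998] jaw deg 13.61 toolY [-2.e-04 -7.e-04 -1.e+00] F [-0.4  0.1  0.9] w 0.693
tool shift mm [ 2.  99.8  2.6] ry None
```

>>> arm_command:
  moves: [0,0,0,2.5,20,4.3,0.7,0,0,0,0,30,0,0.7,0,0,0,0,20,0,0.7,0,0,0,0,12.5,0,0.65,0,0,0,0,0,0,0.55,0,0,0,0,0,0,0.45,0,0,0,0,0,0,0.3,0,0,0,0,0,0,0.2,0,0,0,0,0,0,0.2]

```text
t: 46.7
ee_pos: [0.6242, 0.1987, 0.0186]
ee_rot: [0.557, -0.555, 0.437, -0.438]
contact_force: [0.0, 0.6, 2.1]
gripper_width: 0.402
```

>>> arm_command:
  moves: [0,0,0,0,-5,0,0.2,0,0,0,0,-15,0,0.2,0,0,0,0,-30,0,0.2,0,0,0,0,-30,0,0.2,0,0,0,0,-40,0,0.2,0,0,0,0,-30,0,0.2,0,0,0,0,0,0,0.2,0,0,0,0,0,0,0.2]

```text
t: 47.5
ee_pos: [0.6234, 0.1987, 0.1687]
ee_rot: [0.557, -0.555, 0.437, -0.437]
contact_force: [-1.6, -1.0, -1.3]
gripper_width: 0.393
```

Run:
```python
from h import *
o=st(); save('wrist','w37.png',(130,60,390,320),2.3)
j=np.radians(13.67);X=np.array([np.sin(j),-np.cos(j)])
delta(o,[*(np.array([.6154,-.2800])-X*76/1000),.1],13.67)
```

```text
t 47.50 pos [0.6234 0.1987 0.1687] jaw deg 13.63 toolY [ 0.0017  0.0014 -1.    ] F [-1.6 -1.  -1.3] w 0.393
tool shift mm [ 387.4   68.1 -120.8] ry -0.001
```

View pics/w37.png

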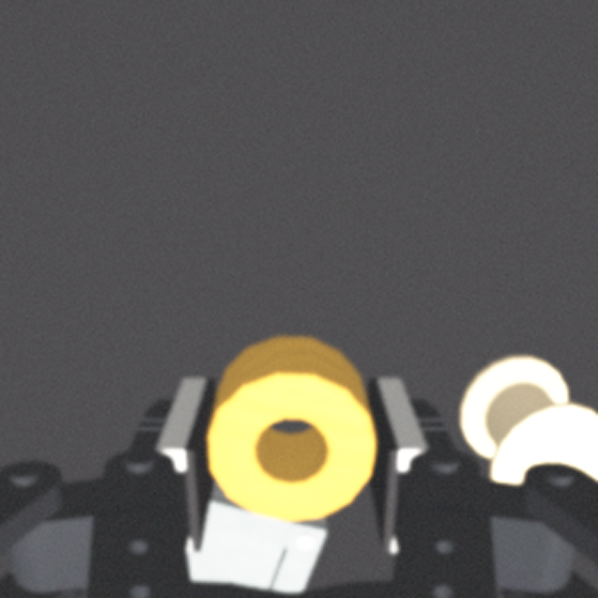

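Run:
```python
from h import *
c=lambda u,v:(130+(u+.5)/2.3-.5,60+(v+.5)/2.3-.5)
print(wtool(c(292,449.5),-.008)); o=st()
```

```text
[-1.72 -8.   -1.05]
t 47.55 pos [0.6223 0.1986 0.167 ] jaw deg 13.64 toolY [-1.2e-03  4.0e-04 -1.0e+00] F [ 0.2 -0.1 -1.8] w 0.398
```

>>> arm_command:
  moves: [0,0,0,43,0,-12,0.2,0,0,0,43,0,-12,0.2,0,0,0,43,0,-12,0.2,0,0,0,43,0,-12,0.2,0,0,0,43,0,-12,0.2,0,0,0,43,0,-12,0.2,0,0,0,43,0,-12,0.2,0,0,0,43,0,-12,0.2,0,0,0,43,0,-12,0.2,0,0,0,44,0,-12,0.2]

```text
t: 48.55
ee_pos: [0.6066, -0.2491, 0.1649]
ee_rot: [-0.556, 0.556, -0.438, 0.435]
contact_force: [0.6, -0.5, -0.9]
gripper_width: 0.4
```

>>> arm_command:
  moves: [0,0,0,0,20,0,0.2,0,0,0,0,10,0,0.2,0,0,0,0,0,0,0.2,0,0,0,0,0,0,0.2,0,0,0,0,0,0,0.2]

```text
t: 49.05
ee_pos: [0.6091, -0.2467, 0.1374]
ee_rot: [0.557, -0.556, 0.436, -0.436]
contact_force: [0.2, -0.2, -0.8]
gripper_width: 0.399
```

Run:
```python
from h import *
o=st(); save('wrist','w38.png',(130,60,390,320),2.3)
j=np.radians(13.67);X=np.array([np.sin(j),-np.cos(j)])
delta(o,[*(np.array([.6154,-.2800])-X*74.8/1000),.1],13.67)
```

```text
t 49.05 pos [ 0.6091 -0.2467  0.1374] jaw deg 13.82 toolY [ 3.e-04  6.e-04 -1.e+00] F [ 0.2 -0.2 -0.8] w 0.399
tool shift mm [-40.9  37.4  -1.6] ry 0.003
```

View pics/w38.png

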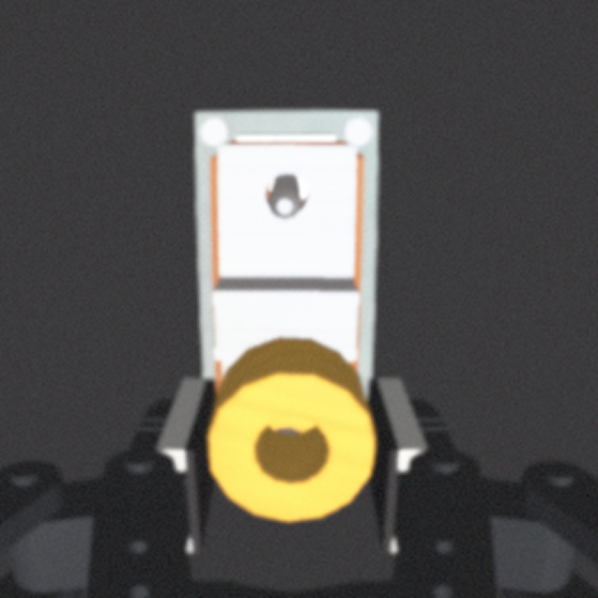

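Run:
```python
from h import *
c=lambda u,v:(130+(u+.5)/2.3-.5,60+(v+.5)/2.3-.5)
print('B',wtool(c(285.5,206),.055),'bore',wtool(c(292,449.5),-.008)); st()
```

```text
B [-42.34  55.    -2.86] bore [-1.72 -8.   -1.05]
t 49.10 pos [ 0.6091 -0.2471  0.1378] jaw deg 13.79 toolY [ 9.e-04  3.e-04 -1.e+00] F [ 0.1 -0.1 -1.2] w 0.397
```

>>> arm_command:
  moves: [0,0.002,0,-20,0,-1.7,0.2,0,0,0,-20.7,0,0,0.2,0,0,0,0,15,0,0.2,0,0,0,0,12,0,0.2,0,0,0,0,0,0,0.2,0,0,0,0,0,0,0.2]

```text
t: 49.7
ee_pos: [0.5963, -0.2106, 0.1097]
ee_rot: [-0.555, 0.556, -0.438, 0.438]
contact_force: [0.4, -0.8, -0.9]
gripper_width: 0.399
```

Run:
```python
from h import *
o=st(); save('wrist','w39.png',(130,60,390,320),2.3);save('side','s39.png',(190,110,290,210),5.5)
j=np.radians(13.67);X=np.array([np.sin(j),-np.cos(j)])
delta(o,[*(np.array([.6154,-.2800])-X*74.8/1000),.1],13.67)
```

```text
t 49.70 pos [ 0.5963 -0.2106  0.1097] jaw deg 13.44 toolY [-1.2e-03 -9.0e-04 -1.0e+00] F [ 0.4 -0.8 -0.9] w 0.399
tool shift mm [-2.9  9.7  2.2] ry -0.004
```

View pics/w39.png

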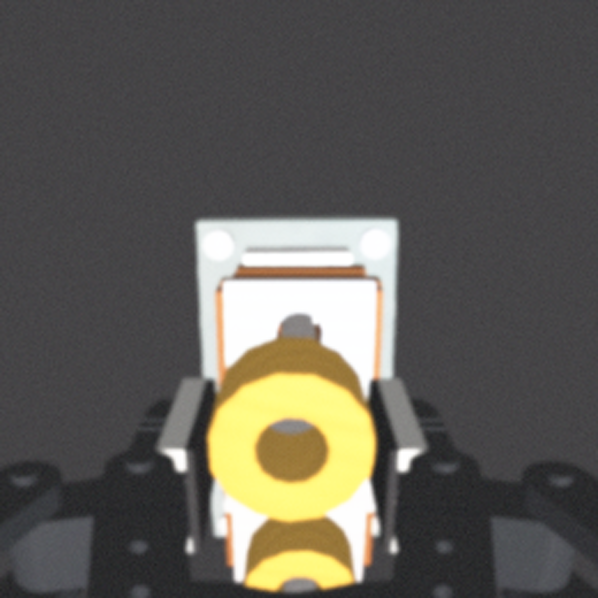

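View pics/s39.png

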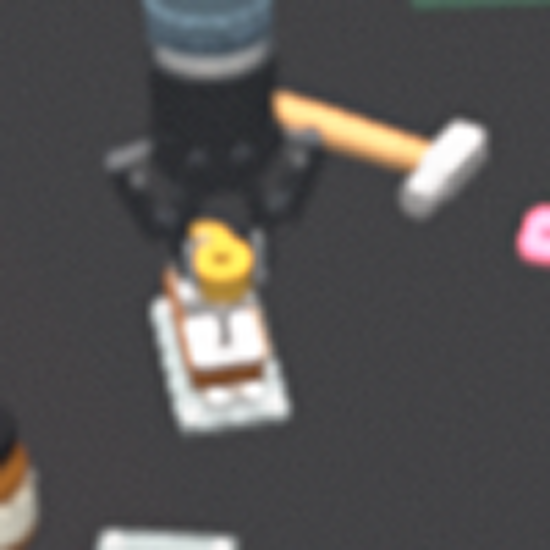

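>>> arm_command:
  moves: [0,0,0,-2.9,0,2,0.2,0,0,0,0,0,0,0.2,0,0,0,0,0,0,0.2,0,0,0,0,0,0,0.2]

```text
t: 50.2
ee_pos: [0.5983, -0.2062, 0.1104]
ee_rot: [0.555, -0.555, 0.438, -0.438]
contact_force: [1.2, 0.3, -0.5]
gripper_width: 0.4
```

Run:
```python
from h import *
o=st(); save('wrist','w40.png',(130,60,390,320),2.3);save('side','s40.png',(190,110,290,210),5.5)
j=np.radians(13.67);X=np.array([np.sin(j),-np.cos(j)])
delta(o,[*(np.array([.6154,-.2800])-X*74.8/1000),.1],13.67)
```

```text
t 50.20 pos [ 0.5983 -0.2062  0.1104] jaw deg 13.53 toolY [ 3.e-04 -1.e-04 -1.e+00] F [ 1.2  0.3 -0.5] w 0.400
tool shift mm [ 1.  10.4 -0.8] ry -0.002
```

View pics/w40.png

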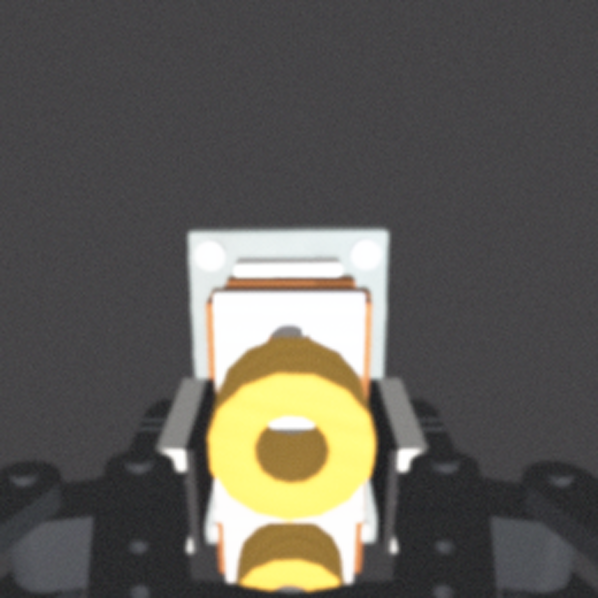

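View pics/s40.png

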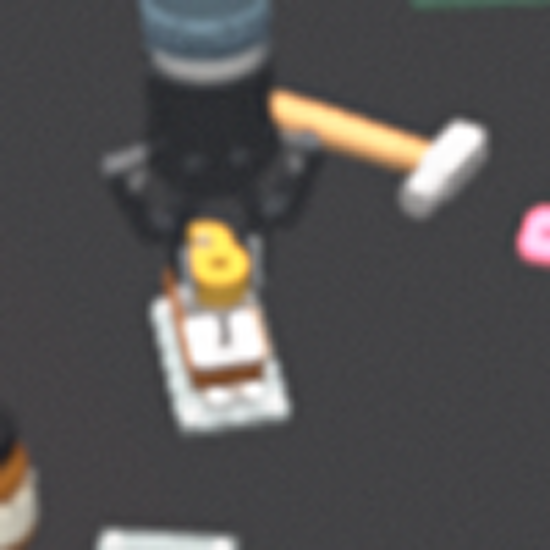

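>>> arm_command:
  moves: [0,0,0,1,0,-0.7,0.2,0,0,0,0,5,0,0.2,0,0,0,0,5,0,0.2,0,0,0,0,4,0,0.2,0,0,0,0,0,0,0.2]

```text
t: 50.8
ee_pos: [0.597, -0.2069, 0.0951]
ee_rot: [-0.555, 0.556, -0.438, 0.437]
contact_force: [0.2, -0.1, -0.1]
gripper_width: 0.4
```

Run:
```python
from h import *
o=st(); save('wrist','w41.png',(130,60,390,320),2.3);save('side','s41.png',(190,110,290,210),5.5)
j=np.radians(13.67);X=np.array([np.sin(j),-np.cos(j)])
delta(o,[*(np.array([.6154,-.2800])-X*74.8/1000),.1],13.67)
```

```text
t 50.80 pos [ 0.597  -0.2069  0.0951] jaw deg 13.53 toolY [-2.e-03  6.e-04 -1.e+00] F [ 0.2 -0.1 -0.1] w 0.400
tool shift mm [ 0.6 -4.9  0.6] ry -0.002
```

View pics/w41.png

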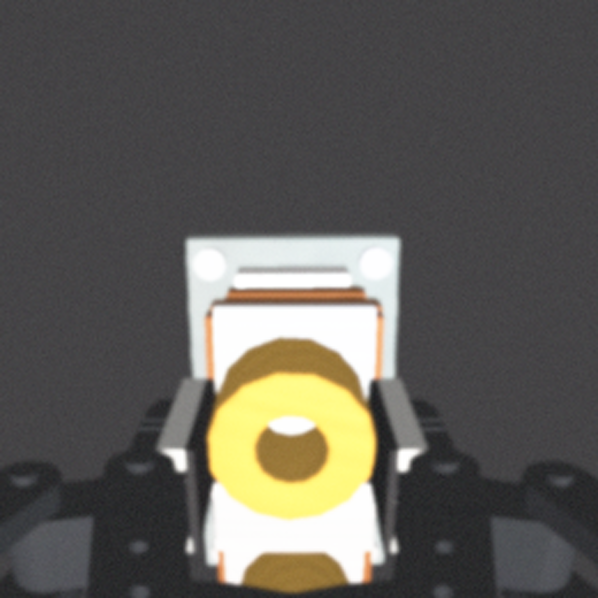

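View pics/s41.png

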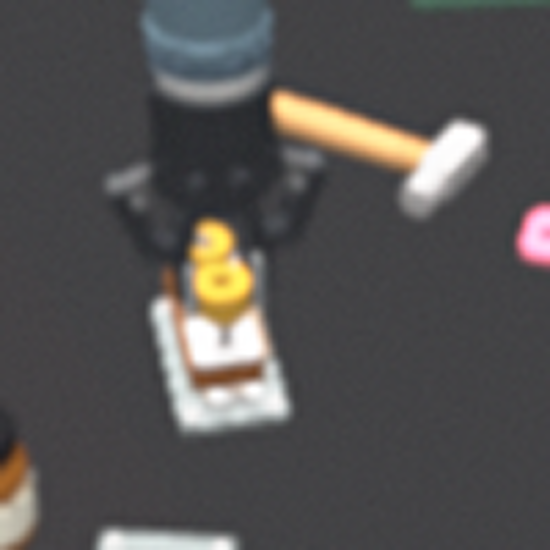

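>>> arm_command:
  moves: [0,0,0,0.5,4,0.4,0.2,0,0,0,0,4,0,0.2,0,0,0,0,0,0,0.2]

```text
t: 51.2
ee_pos: [0.5977, -0.2074, 0.0875]
ee_rot: [-0.555, 0.556, -0.438, 0.437]
contact_force: [0.3, -0.3, -1.3]
gripper_width: 0.402
```

>>> arm_command:
  moves: [0,0,0,0,5,0,0.2,0,0,0,0,5,0,0.2,0,0,0,0,0,0,0.2]

```text
t: 51.5
ee_pos: [0.5975, -0.2072, 0.0772]
ee_rot: [-0.555, 0.556, -0.438, 0.437]
contact_force: [-0.6, 0.8, -1.6]
gripper_width: 0.398
```

Run:
```python
from h import *
o=st(); save('wrist','w42.png',(130,60,390,320),2.3);save('side','s42.png',(190,110,290,210),5.5)
```

```text
t 51.50 pos [ 0.5975 -0.2072  0.0772] jaw deg 13.53 toolY [-1.8e-03  6.0e-04 -1.0e+00] F [-0.6  0.8 -1.6] w 0.398
```

View pics/w42.png

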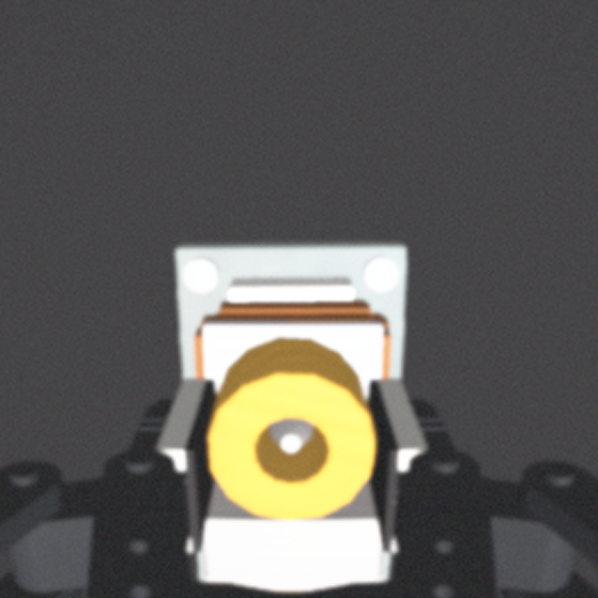

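View pics/s42.png

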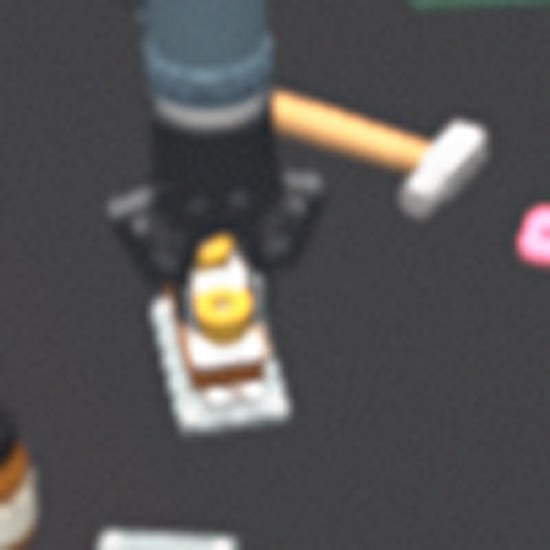

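>>> arm_command:
  moves: [0,0,0,0,5,0,0.2,0,0,0,0,3,0,0.2,0,0,0,0,0,0,0.2]

```text
t: 51.9
ee_pos: [0.5978, -0.2075, 0.0696]
ee_rot: [-0.555, 0.556, -0.438, 0.437]
contact_force: [-0.2, 0.1, -0.9]
gripper_width: 0.397
```

>>> arm_command:
  moves: [0,0,0,0,1,0,0.2,0,0,0,0,0,0,0.2]

```text
t: 52.1
ee_pos: [0.5982, -0.2077, 0.0692]
ee_rot: [-0.555, 0.555, -0.438, 0.438]
contact_force: [-0.3, 0.2, -2.0]
gripper_width: 0.399
```

>>> arm_command:
  moves: [0,0,0,0,1,0,0.2,0,0,0,0,0,0,0.2]

```text
t: 52.3
ee_pos: [0.5984, -0.2079, 0.0686]
ee_rot: [0.555, -0.555, 0.438, -0.438]
contact_force: [-0.6, 0.0, 0.0]
gripper_width: 0.401
```

>>> arm_command:
  moves: [0,0,0,0,0,0,0.45,0,0,0,0,0,0,0.55,0,0,0,0,0,0,0.65,0,0,0,0,-5,0,0.65,0,0,0,0,-20,0,0.65,0,0,0,0,-35,0,0.7,0,0,0,0,-35,0,0.8,0,0,0,0,-10,0,0.8,0,0,0,0,0,0,0.8]

```text
t: 53.2
ee_pos: [0.6, -0.2088, 0.1769]
ee_rot: [0.556, -0.554, 0.436, -0.44]
contact_force: [0.4, 0.4, 0.6]
gripper_width: 0.799
```

>>> arm_command:
  moves: [0,0,0,30,0,0,0.8,0,0,0,40,0,0,0.8,0,0,0,40,0,0,0.8,0,0,0,30,0,0,0.8,0,0,0,0,0,0,0.8,0,0,0,0,0,0,0.8]

```text
t: 53.8
ee_pos: [0.6296, -0.3443, 0.1716]
ee_rot: [-0.555, 0.555, -0.439, 0.437]
contact_force: [-0.2, -0.3, -0.0]
gripper_width: 0.802
```

Run:
```python
from h import *
o=st(); save('wrist','w43.png',(130,0,390,260),2.3);save('side','s43.png',(150,110,310,290),3.3); save('top','t43.png',(240,120,360,220),6)
```

```text
t 53.80 pos [ 0.6296 -0.3443  0.1716] jaw deg 13.40 toolY [-0.0027  0.0013 -1.    ] F [-0.2 -0.3 -0. ] w 0.802
```

View pics/w43.png

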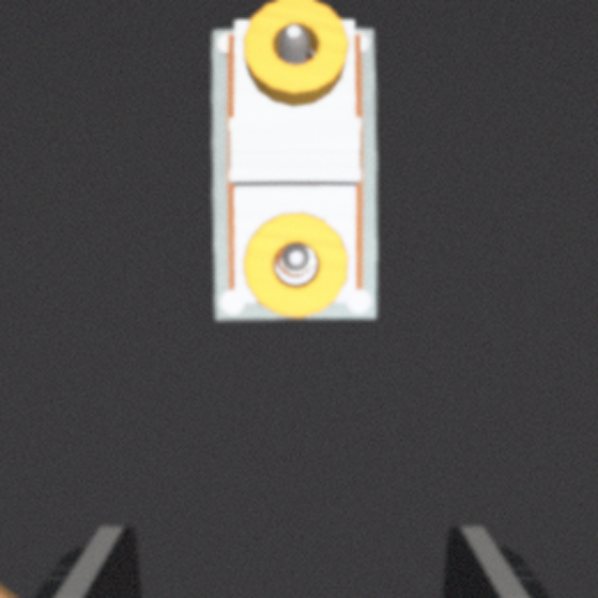

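View pics/s43.png

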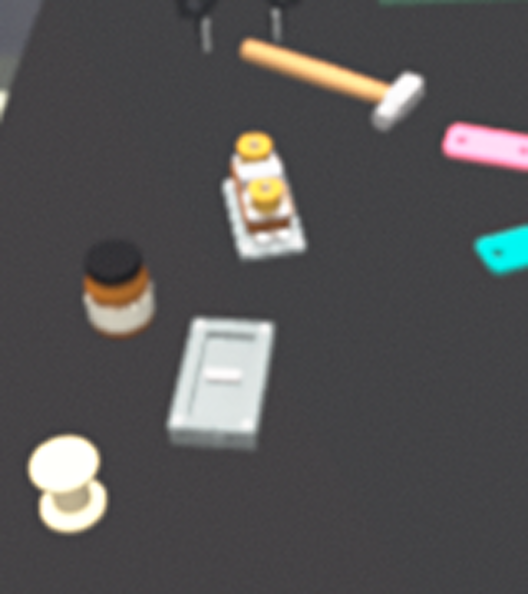

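View pics/t43.png

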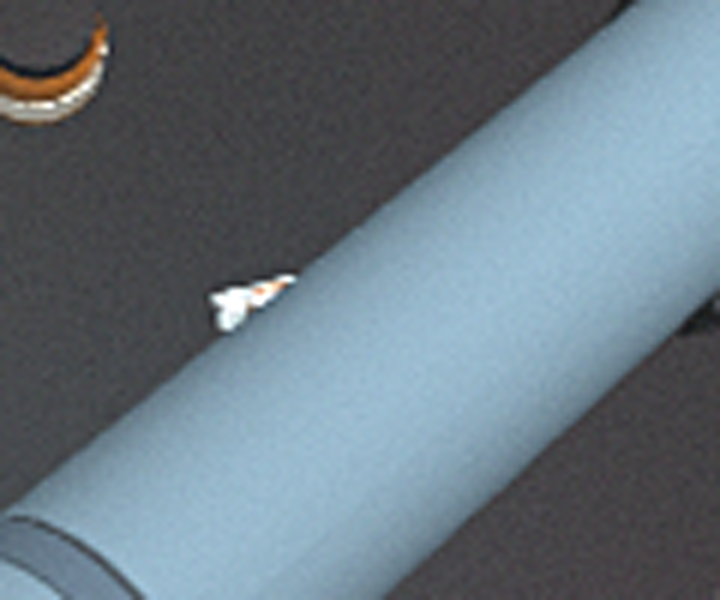

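The last pictures show both sleeves flat over their pins: rings at (296,50) and (295,265) in the wrist crop, each with a pin tip inside its bore. The bridge and shims below them are level, the bystanders haven't moved, and the arm is clear. I'm handing in.

Run:
```python
from h import *
st(); print(hand_in())
```

```text
t 53.95 pos [ 0.6313 -0.3412  0.1722] jaw deg 13.66 toolY [-0.0011  0.0024 -1.    ] F [1.3 1.1 0.3] w 0.800
the job is handed in; nothing more can be done
None
```

The mount is stacked and handed in at about t = 54 s. All three brown shims are over both pins, with the steel bridge on top, hump up, and one brass sleeve on each pin. I left the pink and turquoise look-alikes alone.

- **Last checks:** The final wrist and side pictures show both sleeves flat on the bridge with a pin tip inside each bore, and the bridge and shims level. The spool, jar and hammer show no sign of having moved, and the gripper was well clear of the stack. In the top view the arm hid most of the jig, so that camera confirms nothing about the final state. No verdict was reported.
- **Shim tipped on edge:** On the first try at the second shim, the shim tipped up on its edge, probably because a fingertip caught its rim. I pushed it flat again and re-gripped it with wider jaws.
- **Moves that fell short:** Several longer moves stopped 3 to 11 mm off target, so I re-measured and corrected each one before lowering.
- **Picture size:** A few of the early enlarged pictures were taller than the 600-pixel limit.

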